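# Clamp a carving blank with the cam lever

## Task

Get the wooden blank on the carving board ready for carving: push it along the board until its leading end is fully home against the end stop, and only then swing the cam lever round its quarter turn until the cam bites and the lever comes firmly up against its stop, so that the blank stays clamped against the fence. Push firmly but do not force the blank or the lever, leave the mug, mallet and chisel alone, and take the hand away at the end.

Things in the scene. Friction and masses are not known exactly. Their poses are not given: they have to be found in the camera images.
- bed: The carving board with all it carries: fixed plywood, 210 mm (x) by 370 mm (y), 20 mm thick. Origin on the table. +y is the way the blank slides home, +x points from the cam side across to the fence, z up.
- stop_face (a point): On the end stop's face that the blank must touch, 40 mm above the table; axes as the board's. The end stop is a dark wooden block on the board's +y end, 58 mm wide (x), 30 mm long (y), 34 mm high (its top 54 mm above the table).
- fence: Fixed straight wooden fence on the board, 26 mm wide, 250 mm long, 32 mm high (top 52 mm above the table). Origin on the face that looks at the blank, mid-length, 20 mm above the table; axes as the board's. It was screwed down by eye: its distance from the cam differs by up to 3 mm either way between starts.
- blank: Loose pine block, 60 mm wide (x), 180 mm long (y), 40 mm high, 0.15 to 0.31 kg, a spoon outline on its top. Origin at the centre of its underside, 20 mm above the table; +y to its leading end. It lies in the channel between cam and fence with some 10 mm side play, 60 to 110 mm short of the end stop; 1 to 4 N slides it. It need not be grasped.
- blank_head (a point): Centre of the blank's leading end face, the one that must touch the end stop (40 mm above the table).
- blank_tail (a point): Centre of the blank's other end face, where it can be pushed (40 mm above the table); the board is bare behind it.
- lever_pivot (a point): On the vertical axis of the cam lever, at the height of the middle of its handle, 79 mm above the table. The axis stands 100 mm from the fence's face (give or take 3 mm), across the blank, and 70 mm before the end stop's face. Under the lever sits a round steel cam, 68 mm across, 12 mm off-centre, that presses on the blank's side.
- lever_grip (a point): On the centre line of the lever's handle, 110 mm from the pivot axis, 79 mm above the table. A flat steel bar carries a round wooden handle, 26 mm thick, reaching from 62 to 157 mm from the axis. It passes 6 mm above the blank's top, so it may swing out over it. Board and table are clear beneath it.
- cam_lever (a joint): Lever angle, rad. 0: open, handle along the board's -x. Grows counter-clockwise seen from above; at 1.57 the handle lies along -y, beside the blank. It stays where left. 1 to 4 N at the handle turns it; between about 1.2 and 2 the cam bites and resistance climbs: that is the stop. Push there with 12 to 20 N, 110 mm from the axis; over 40 N dents the work. With no blank it turns to 2.3.
- mug: Bystander: glazed mug, 80 mm across and 85 mm high; origin at the centre of its underside.
- mallet: Bystander: wooden mallet lying on the table, head 72 mm thick and 110 mm long, handle along its -x, 200 mm; origin under the head's centre, on the table.
- chisel: Bystander: wood chisel lying on the table, 240 mm long along its x, 24 mm high; origin on the table under the front end of its wooden handle.
Mind the look-alikes: they are no part of the job. What is shaped like the blank but blue or turquoise is not meant.

How it is judged:
By the outcome, as a careful person would: the job done as asked, in the order asked, and still so for the second after the job is handed in, with the robot touching nothing.
It also fails if it takes over 54 s, if anything falls off the work surface, if the arm or the gripper's body presses on something with over 40 N, if the wrist force passes 120 N, or if a joint passes its speed limit or range.

## Robot

A 6-joint arm with a two-finger parallel gripper is mounted at the origin on the work surface. World frame = base frame: x ahead of the robot, y to its left, z up, the work surface at z = 0. Lengths are in m, angles in rad, forces in N, time in s.
With the tool pointing down it reaches from about 0.375 to 0.975 m from the base axis. Payload 3.8 kg.
Tool frame: the origin (TCP) lies at the very end of the fingers, on their centre line; the grasp point (between the pads) lies 19 mm behind it (bot.grip_point_offset is the distance from the TCP to the grasp point, in m); z points along the fingers, x is the direction in which the jaws open and shut, and the axes are right-handed (so a half turn about z gives the same grasp; the last joint's range is limited). The gripper opens to 85 mm and grips with 20 to 120 N. Pads are 22 mm wide; open, the fingers measure 114 mm over their backs; the gripper's body (76 mm by 85 mm) begins 54 mm behind the grasp point. The pads swing forward as they close: fully open they stand 13 mm farther back than shut.
Start: joints at [1.201, 0.264, 1.604, -0, 1.274, -0.037], TCP at [0.221, 0.638, 0.201] pointing down, gripper open.
Joint ranges: [-2.63, 2.63], [-0.94, 2.18], [0.31, 2.57], [-1.31, 4.45], [0, 2.66], [-2.55, 2.55]. Speed limits (rad/s): [2.57, 2.57, 3.14, 3.14, 3.14, 3.14].

## Interface

Orientations are given as a rotation vector (axis times angle).
In Python, from workcell import bot, read_camera gives the robot as it stands.
- The arm moves only by the tool arm_command, never from a script. Its argument "rows" is a list of rows, each an object with "delta_rot": the turn, a rotation vector about the tool's x, y, z in rad, a list of three; "xyz": the shift along the tool's x, y, z in m, a list of three; "gripper": the finger opening in m, from 0 to 0.0854. A call has 1 to 12 rows; each row shifts and turns the commanded pose from where the row before left it, along the tool's axes as they then stand; what a row does not reach is not made up. A row lasts 1/10 s, in which the tool goes at most 50 mm and 8.59 degrees, less where a joint would pass 70% of its speed; a pose out of reach is approached as far as the arm can. A call is refused whole if a number of a shift passes 0.05 or a number of a turn 0.15, either way. A call with a gripper value outside its range is refused whole. The fingers move at their own pace and stop on an object; "force" is the grip in N (left out, the last holds). Time passes only in rows, so rows that do not move let the fingers close. It gives the time, the measured TCP pose, the force and the opening at its end, in the units of the state.
- bot.read_state(): the state, without advancing time (a new reading comes with each control period).
- read_camera(name): name is "scene" or "side" or "wrist"; returns a dict with "pixels" (480x640x3 uint8, red, green, blue), "range_z" (480x640 float32, m along the optical axis (not along the pixel's ray), 0 where there is no reading), "intrinsics" (3x3 intrinsics, pixels), "camera_from_world" (4x4, takes a point from world to camera coordinates). Camera axes: x right, y up, looking along -z (the intrinsics and any distortion apply to the point x, -y, -z); pixel columns grow to the right and rows downward; lengths in m; the calibration is good to about 2 mm. The wrist camera is an equidistant fisheye: a pixel r from the principal point sees the ray r / f radians off the axis. A picture is of the moment at which its call begins.
- bot.finish_job(): hands the job in, once; it reports no verdict.
The state is a dict: "time": time; "q": joint angles; "joint_vel": joint speeds; "joint_torque": joint torques, N m; "tool_pos": TCP position; "tcp_rot": TCP orientation; "wrist_force": force on the tool from outside, world axes, zero at the start; "torque": the same for the moment, N m; "width": opening from 0.0 (shut) to 1.0 (fully open).
Only numpy, scipy, OpenCV 4.12 (cv2) and the standard library are available. Lean on these libraries where they do the work, as an engineer would, in place of code of your own. Each camera call takes 0.05 s, during which the arm holds its last target.

## Working session

There is one attempt and no reset: what is moved stays moved. The work goes in short steps, Python scripts to look and compute and a tool call to move; the robot and the scene stay as the last step left them, time stands still between calls to the robot, and variables do not carry over. Pictures are saved under pics/ and viewed, and the job is handed in when it is done.

Besides the shell and the picture viewer there is one more tool, called as name(argument=value, ...), one argument or row to a line, values as JSON. arm_command: Moves the arm, as the interface text tells. Its arguments: {"type":"object","properties":{"rows":{"type":"array","items":{"type":"object","properties":{"delta_rot":{"type":"array","items":{"type":"number"}},"xyz":{"type":"array","items":{"type":"number"}},"gripper":{"type":"number"}}}},"force":{"type":"number"}},"required":["rows"]}

```bash
ls; mkdir -p pics
python3 - <<'E'
from workcell import bot, read_camera
import cv2
print(bot.read_state())
for n in ["scene","side","wrist"]:
    c=read_camera(n)
    cv2.imwrite(f"pics/{n}0.png",c["pixels"][:,:,::-1])
    print(n,c["intrinsics"],c["camera_from_world"], [k for k in c])
E
```

```text
pics
{'time': 0.0, 'q': array([ 1.20106077e+00,  2.64766905e-01,  1.60535466e+00,  1.51873950e-05,
        1.27370224e+00, -3.69077792e-02]), 'joint_vel': array([ 0.00029512,  0.00189259, -0.00124923, -0.00074879, -0.00110382,
       -0.00226924]), 'joint_torque': array([-4.90290688e-05, -5.15085697e+01, -3.67324054e+01,  1.54083118e-04,
        1.25043519e-02,  6.13239550e-06]), 'tool_pos': array([0.22025024, 0.63722108, 0.19996328]), 'tcp_rot': array([ 2.55774114,  1.82206661, -0.00293895]), 'wrist_force': array([-1.01942554,  0.55144122,  0.11941077]), 'torque': array([0.02527044, 0.02316106, 0.00563324]), 'width': 0.9965620670870607}
scene [[620.50468499   0.         333.23314168]
 [  0.         620.50468499 240.17795888]
 [  0.           0.           1.        ]] [[ 0.84130774  0.54052642 -0.00569963 -0.39673593]
 [-0.43920244  0.68967176  0.57572049  0.14908185]
 [ 0.31512301 -0.48185481  0.81762671 -1.54540529]
 [ 0.          0.          0.          1.        ]] ['pixels', 'range_z', 'intrinsics', 'camera_from_world']
side [[470.36367163   0.         314.06766342]
 [  0.         470.36367163 236.40871521]
 [  0.           0.           1.        ]] [[ 0.82263154 -0.56844494  0.01215305 -0.37294763]
 [ 0.40734756  0.60414035  0.6848959  -0.24759559]
 [-0.39666776 -0.55846646  0.72853957 -1.04021118]
 [ 0.          0.          0.          1.        ]] ['pixels', 'range_z', 'intrinsics', 'camera_from_world']
wrist [[371.64829954   0.         318.31692323]
 [  0.         371.64829954 238.23010016]
 [  0.           0.           1.        ]] [[ 0.32707923  0.94499559 -0.00158544 -0.67414598]
 [-0.89537287  0.30936656 -0.32031197  0.0419844 ]
 [-0.30220292  0.10618695  0.94731079 -0.38156819]
 [ 0.          0.          0.          1.        ]] ['pixels', 'range_z', 'intrinsics', 'camera_from_world']
```

View pics/scene0.png

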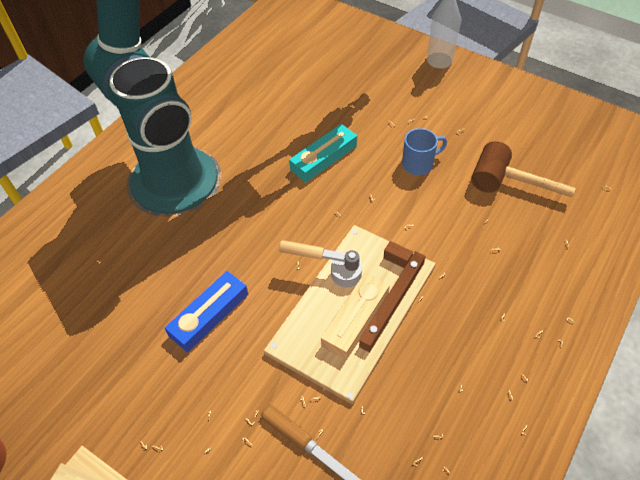

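View pics/side0.png

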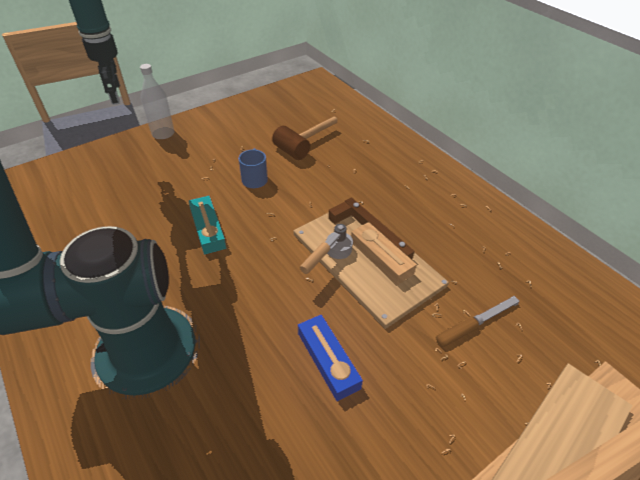

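View pics/wrist0.png

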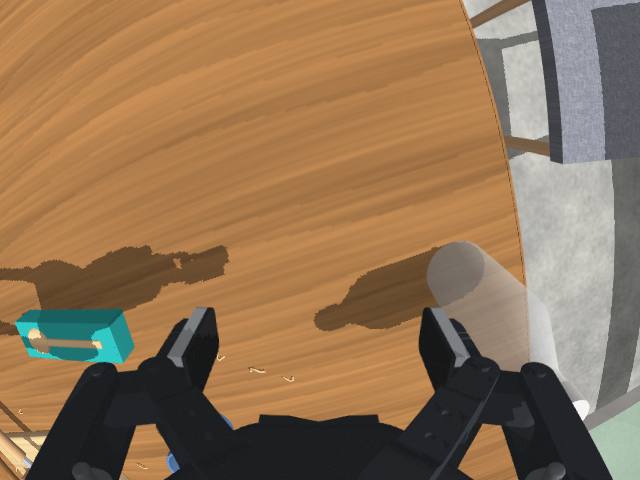

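The scene image shows three blank-like blocks: the pine block on the board (360,315), a blue block (207,310) and a turquoise one (323,152). I choose the pine block in the channel. The lever pivot is at (350,258), the handle at (300,249), the end stop at (398,253) and the fence at (392,300). The mug (420,150), mallet (492,167) and chisel (290,428) are bystanders.

```bash
cat > h.py <<'E'
import numpy as np, cv2
from workcell import bot, read_camera
def cloud(c):
    K=c["intrinsics"];z=c["range_z"];v,u=np.mgrid[0:480,0:640].astype(float)
    X=(u-K[0,2])/K[0,0]*z; Y=-(v-K[1,2])/K[1,1]*z
    P=np.stack([X,Y,-z,np.ones_like(z)],-1)
    W=P@np.linalg.inv(c["camera_from_world"]).T
    W[z<=0]=np.nan
    return W[...,:3]
def proj(c,p):
    p=np.atleast_2d(p);q=np.c_[p,np.ones(len(p))]@c["camera_from_world"].T
    K=c["intrinsics"];return np.c_[K[0,2]+K[0,0]*q[:,0]/-q[:,2],K[1,2]-K[1,1]*q[:,1]/-q[:,2]]
def crop(c,x0,y0,x1,y1,name,s=4):
    im=c["pixels"][y0:y1,x0:x1,::-1]
    cv2.imwrite(name,cv2.resize(im,None,fx=s,fy=s,interpolation=cv2.INTER_CUBIC))
E
python3 - <<'E'
from h import *
for n,b in (("scene",(260,215,450,405)),("side",(285,185,465,335))):
    c=read_camera(n); np.savez(f"{n}0.npz",**c)
    crop(c,*b,f"pics/{n}_c0.png",s=3 if n=="scene" else 4)
    W=cloud(c)
    h=W[b[1]:b[3],b[0]:b[2]].reshape(-1,3)
    print(n,np.histogram(h[:,2],bins=np.arange(-0.01,0.13,0.005)))
    # height map
    m=np.clip(W[...,2]/0.11,0,1); m=np.nan_to_num(m)
    cm=cv2.applyColorMap((m*255).astype(np.uint8),cv2.COLORMAP_JET)[b[1]:b[3],b[0]:b[2]]
    cv2.imwrite(f"pics/{n}_h0.png",cv2.resize(cm,None,fx=3,fy=3,interpolation=cv2.INTER_NEAREST))
E
```

```text
scene (array([  116,  6541, 12009,  1149,   208,  3330,  5748,   582,   198,
         185,   202,   330,  1292,  1409,  1500,   208,    26,    71,
         188,   283,   327,    49,     0,     0,     0,     0,     0,
           0]), array([-0.01 , -0.005,  0.   ,  0.005,  0.01 ,  0.015,  0.02 ,  0.025,
        0.03 ,  0.035,  0.04 ,  0.045,  0.05 ,  0.055,  0.06 ,  0.065,
        0.07 ,  0.075,  0.08 ,  0.085,  0.09 ,  0.095,  0.1  ,  0.105,
        0.11 ,  0.115,  0.12 ,  0.125,  0.13 ]))
side (array([   20,  5598, 10557,   369,   189,  1961,  3527,   276,   180,
         316,   497,   238,   841,   719,   915,    52,    22,    44,
         139,   195,   225,    14,     0,     0,     0,     0,     0,
           0]), array([-0.01 , -0.005,  0.   ,  0.005,  0.01 ,  0.015,  0.02 ,  0.025,
        0.03 ,  0.035,  0.04 ,  0.045,  0.05 ,  0.055,  0.06 ,  0.065,
        0.07 ,  0.075,  0.08 ,  0.085,  0.09 ,  0.095,  0.1  ,  0.105,
        0.11 ,  0.115,  0.12 ,  0.125,  0.13 ]))
```

View pics/scene_c0.png

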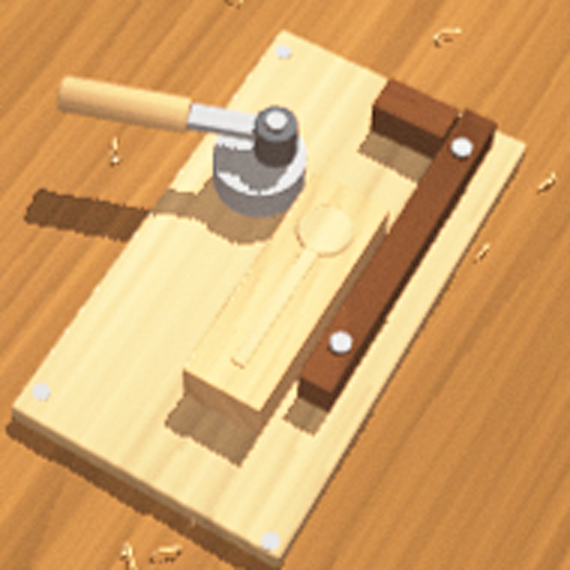

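View pics/side_c0.png

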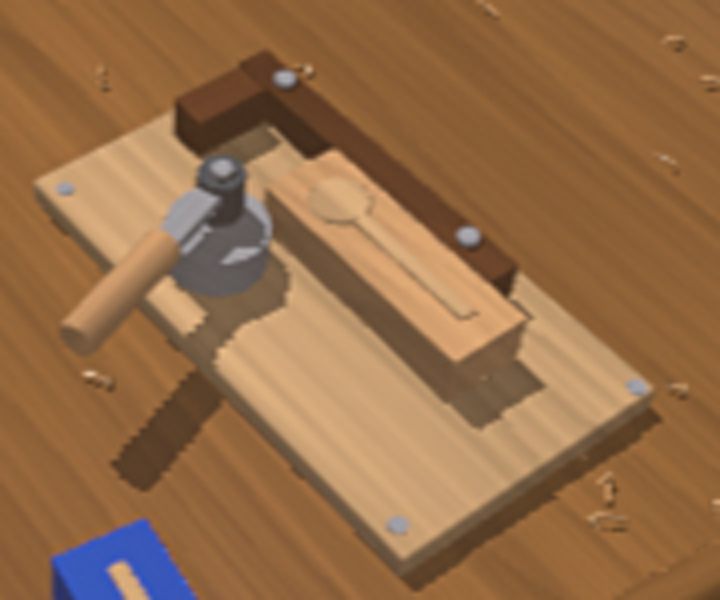

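View pics/scene_h0.png

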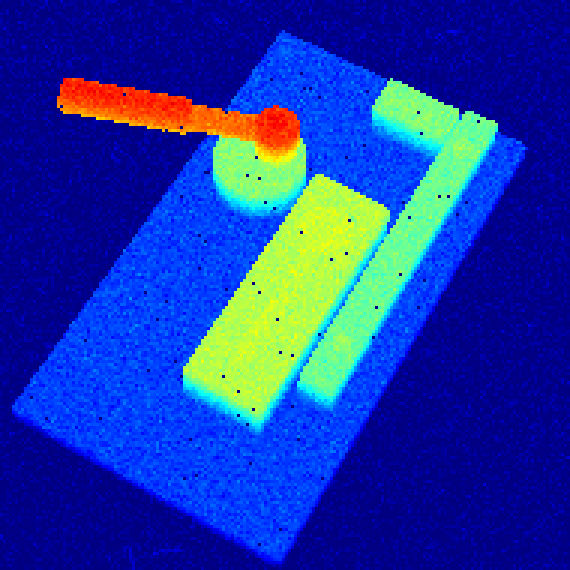

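Run:
```python
from h import *
from scipy import ndimage
out={}
for n,b in (("scene",(255,210,455,415)),("side",(280,180,470,340))):
    c=dict(np.load(f"{n}0.npz")); W=cloud(c)
    im=c["pixels"].astype(int)
    M=np.zeros((480,640),bool);M[b[1]:b[3],b[0]:b[2]]=1
    z=W[...,2]; dark=(im.sum(-1)<260)
    blue=(im[...,2]>im[...,0]+40)
    M&=~blue
    def rect(m,name):
        m=ndimage.binary_opening(m&M); l,k=ndimage.label(m)
        s=ndimage.sum(m,l,range(1,k+1)); m=l==1+np.argmax(s)
        p=W[m]; r=cv2.minAreaRect(p[:,:2].astype(np.float32))
        print(n,name,"c",np.round(r[0],4),"size",np.round(r[1],4),"ang",round(r[2],2),"z",round(np.median(p[:,2]),4),len(p))
        return m
    rect((z>0.013)&(z<.027),"boardtop")
    rect(z>0.013,"boardall")
    mb=rect((z>.0555)&(z<.066)&~(im.sum(-1)<330),"blank")
    rect((z>.044)&(z<.058)&(im[...,0]>im[...,2]+25)&(im.sum(-1)<300),"fence+stop")
    h=rect((z>.078)&(z<.1),"lever")
```

```text
scene boardtop c [ 0.5674 -0.0711] size [0.2117 0.373 ] ang 1.82 z 0.0208 7734
scene boardall c [ 0.5252 -0.0719] size [0.2958 0.3742] ang 1.77 z 0.0232 16012
scene blank c [ 0.5903 -0.0978] size [0.0616 0.1833] ang 1.03 z 0.0612 2211
scene fence+stop c [ 0.6078 -0.0189] size [0.0855 0.2379] ang 2.21 z 0.0527 1019
scene lever c [ 0.457  -0.0309] size [0.1728 0.0343] ang 18.93 z 0.0891 864
side boardtop c [ 0.5704 -0.134 ] size [0.214  0.2526] ang 1.93 z 0.0207 4380
side boardall c [ 0.523  -0.0789] size [0.2934 0.379 ] ang 4.93 z 0.0227 9506
side blank c [ 0.591  -0.1013] size [0.0625 0.1814] ang 1.13 z 0.061 1275
side fence+stop c [ 0.6116 -0.0299] size [0.0873 0.2516] ang 4.15 z 0.0527 845
side lever c [ 0.4587 -0.0377] size [0.1738 0.0308] ang 22.17 z 0.0886 596
```

Run:
```python
from h import *
th=np.radians(1.85); O=np.array([0.5675,-0.0711]); R=np.array([[np.cos(th),-np.sin(th)],[np.sin(th),np.cos(th)]])
for n in ("scene","side"):
    c=dict(np.load(f"{n}0.npz")); W=cloud(c); im=c["pixels"].astype(int)
    B=(W[...,:2]-O)@R; x,y,z=B[...,0],B[...,1],W[...,2]
    ins=(abs(x)<.1)&(abs(y)<.18)
    # stop: dark, y>.1
    dark=im.sum(-1)<300
    col=(im[...,0]>im[...,2]+20)
    s=ins&dark&col&(z>.047)&(z<.06)
    fx=s&(y<.08); print(n,"fence x pct",np.percentile(x[fx],[0,1,5,50,95,99,100]).round(4),"y",np.percentile(y[s],[0,1,99,100]).round(4))
    for y0,y1 in((-.1,-.03),(-.03,.03),(.03,.09)):
        k=s&(y>y0)&(y<y1); print("   fence seg",np.percentile(x[k],[2,50,98]).round(4),k.sum()) if k.sum()>5 else 0
    st=s&(x<np.percentile(x[fx],1)-.008); print("  stop top x",np.percentile(x[st],[1,50,99]).round(4),"y",np.percentile(y[st],[1,3,50,97,99]).round(4),st.sum())
    # stop front face (visible?) 
    f=ins&dark&(z>.028)&(z<.046)&(y>.1)&(x<np.percentile(x[fx],1)-.008); print("  stop front y",np.percentile(y[f],[5,50,95]).round(4) if f.sum() else None,f.sum())
    # blank
    bl=(z>.0565)&(z<.066)&~dark&(x>-.06)&ins&(x<.1)&(y<.1)
    p=B[bl&(x>-.02)]; print("  blank x",np.percentile(p[:,0],[1,99]).round(4),"y",np.percentile(p[:,1],[1,99]).round(4))
    # lever
    hm=(z>.078)&(z<.1)&(x<0)&(y>-.1)&(y<.2)&(x>-.3)
    wood=hm&(im[...,0]>im[...,2]+40); q=W[wood]; d=q[:,:2].mean(0)
    u,sv,vt=np.linalg.svd(q[:,:2]-d); print("  handle mean",d.round(4),"dir",vt[0].round(3),"extent",np.ptp((q[:,:2]-d)@vt[0]).round(4),"zmax",np.percentile(q[:,2],[50,97]).round(4))
    kn=hm&(im[...,0]<im[...,2]+20); k2=W[kn&(im.sum(-1)<330)]; print("  knob",np.median(k2,0).round(4),k2.shape, "bright",np.median(W[kn&(z>.09)&(im.sum(-1)>450)],0).round(4))
```

```text
scene fence x pct [-0.0412  0.0578  0.0591  0.0736  0.0833  0.0839  0.0846] y [-0.0802 -0.0786  0.1655  0.1701]
   fence seg [0.0579 0.0787 0.0838] 119
   fence seg [0.0581 0.0732 0.0835] 269
   fence seg [0.0586 0.0721 0.0835] 303
  stop top x [-0.0025  0.0218  0.0491] y [0.1306 0.1333 0.1367 0.1611 0.1625] 98
  stop front y [0.1337 0.136  0.1382] 96
  blank x [-0.008   0.0678] y [-0.117   0.0603]
  handle mean [ 0.4256 -0.0482] dir [0.927 0.374] extent 0.1727 zmax [0.0901 0.0961]
  knob [ 0.5282 -0.0168  0.0883] (41, 3) bright [ 0.5218 -0.0073  0.0943]
side fence x pct [-0.0089 -0.0083 -0.0077  0.065   0.0825  0.0847  0.0862] y [-0.1222 -0.1215  0.1619  0.1669]
   fence seg [-0.0082  0.065   0.0838] 198
   fence seg [-0.0076  0.0676  0.0835] 215
   fence seg [-0.0074  0.0701  0.0846] 179Traceback (most recent call last):
  File "<stdin>", line 14, in <module>
    return _quantile_unchecked(
        a, q, axis, out, overwrite_input, method, keepdims, weights)
    return _ureduce(a,
                    func=_quantile_ureduce_func,
    ...<5 lines>...
                    overwrite_input=overwrite_input,
                    method=method)
    r = func(a, **kwargs)
    result = _quantile(arr,
                       quantiles=q,
    ...<2 lines>...
                       out=out,
                       weights=wgt)
    slices_having_nans = np.isnan(arr[-1, ...])
                                  ~~~^^^^^^^^^
IndexError: index -1 is out of bounds for axis 0 with size 0
```

arm_command(
  rows=[
    {"delta_rot": [0, 0, 0.134], "xyz": [0, 0, 0], "gripper": 0.02},
    {"delta_rot": [0, 0, 0.134], "xyz": [0, 0, 0], "gripper": 0.02},
    {"delta_rot": [0, 0, 0.134], "xyz": [0, 0, 0], "gripper": 0.02},
    {"delta_rot": [0, 0, 0.134], "xyz": [0, 0, 0], "gripper": 0.02},
    {"delta_rot": [0, 0, 0.134], "xyz": [0, 0, 0], "gripper": 0.02},
    {"delta_rot": [0, 0, 0.134], "xyz": [0, 0, 0], "gripper": 0.02},
    {"delta_rot": [0, 0, 0.134], "xyz": [0, 0, 0], "gripper": 0.02},
    {"delta_rot": [0, 0, 0.134], "xyz": [0, 0, 0], "gripper": 0.02},
    {"delta_rot": [0, 0, 0.134], "xyz": [0, 0, 0], "gripper": 0.02},
    {"delta_rot": [0, 0, 0], "xyz": [0, 0, 0], "gripper": 0.02},
  ],
)

```text
time: 1.25
tool_pos: [0.2205, 0.6378, 0.2011]
tcp_rot: [3.141, 0.05, -0.0]
wrist_force: [-0.3, -0.1, 0.0]
width: 0.236
```

arm_command(
  rows=[
    {"xyz": [0.0145, 0.0366, 0], "delta_rot": [0, 0, 0], "gripper": 0.02},
    {"xyz": [0.0145, 0.0366, 0], "delta_rot": [0, 0, 0], "gripper": 0.02},
    {"xyz": [0.0145, 0.0366, 0], "delta_rot": [0, 0, 0], "gripper": 0.02},
    {"xyz": [0.0145, 0.0366, 0], "delta_rot": [0, 0, 0], "gripper": 0.02},
    {"xyz": [0.0145, 0.0366, 0], "delta_rot": [0, 0, 0], "gripper": 0.02},
    {"xyz": [0.0145, 0.0366, 0], "delta_rot": [0, 0, 0], "gripper": 0.02},
    {"xyz": [0.0145, 0.0366, 0], "delta_rot": [0, 0, 0], "gripper": 0.02},
    {"xyz": [0.0145, 0.0366, 0], "delta_rot": [0, 0, 0], "gripper": 0.02},
    {"xyz": [0.0145, 0.0366, 0], "delta_rot": [0, 0, 0], "gripper": 0.02},
    {"xyz": [0.0145, 0.0366, 0], "delta_rot": [0, 0, 0], "gripper": 0.02},
    {"xyz": [0.0145, 0.0366, 0], "delta_rot": [0, 0, 0], "gripper": 0.02},
    {"xyz": [0.0145, 0.0366, 0], "delta_rot": [0, 0, 0], "gripper": 0.02},
  ],
)

```text
time: 2.45
tool_pos: [0.4089, 0.2031, 0.2015]
tcp_rot: [-3.141, -0.056, -0.001]
wrist_force: [1.7, 1.3, -0.1]
width: 0.235
```

arm_command(
  rows=[
    {"xyz": [0.0145, 0.0366, 0], "delta_rot": [0, 0, 0], "gripper": 0.02},
    {"xyz": [0.0145, 0.0366, 0], "delta_rot": [0, 0, 0], "gripper": 0.02},
    {"xyz": [0.0145, 0.0366, 0], "delta_rot": [0, 0, 0], "gripper": 0.02},
    {"xyz": [0.0145, 0.0366, 0], "delta_rot": [0, 0, 0], "gripper": 0.02},
    {"xyz": [0.0145, 0.0366, 0], "delta_rot": [0, 0, 0], "gripper": 0.02},
    {"xyz": [0.0145, 0.0366, 0], "delta_rot": [0, 0, 0], "gripper": 0.02},
    {"xyz": [0.0145, 0.0366, 0], "delta_rot": [0, 0, 0], "gripper": 0.02},
    {"xyz": [0.0145, 0.0366, 0], "delta_rot": [0, 0, 0], "gripper": 0.02},
    {"xyz": [0.0145, 0.0366, 0], "delta_rot": [0, 0, 0], "gripper": 0.02},
    {"xyz": [0.0145, 0.0366, 0], "delta_rot": [0, 0, 0], "gripper": 0.02},
    {"xyz": [0.0145, 0.0366, 0], "delta_rot": [0, 0, 0], "gripper": 0.02},
    {"xyz": [0.0145, 0.0366, 0], "delta_rot": [0, 0, 0], "gripper": 0.02},
  ],
)

```text
time: 3.65
tool_pos: [0.5969, -0.2304, 0.2012]
tcp_rot: [-3.141, -0.056, -0.0]
wrist_force: [0.9, 0.4, 0.7]
width: 0.236
```

Run:
```python
from h import *
s=bot.read_state(); print(s["time"],s["tool_pos"],s["tcp_rot"],s["q"],s["wrist_force"])
c=read_camera("wrist"); np.savez("wrist1.npz",**c); cv2.imwrite("pics/wrist1.png",c["pixels"][:,:,::-1])
```

```text
3.65 [ 0.59686516 -0.23044402  0.20124139] [-3.14100377e+00 -5.57197848e-02 -2.21546689e-04] [-4.07471477e-01  1.98084580e-01  1.68417679e+00  1.51754414e-04
  1.25924187e+00 -4.42993235e-01] [0.94938832 0.4350151  0.69725159]
```

View pics/wrist1.png

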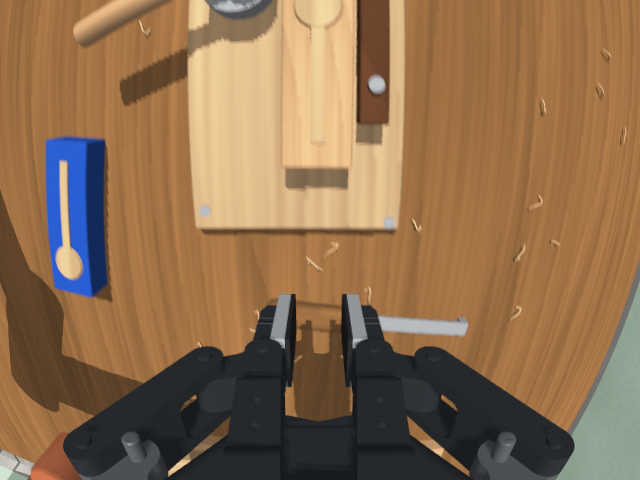

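```bash
cat >> h.py <<'E'
def wcloud(c):
    K=c["intrinsics"];z=c["range_z"];v,u=np.mgrid[0:480,0:640].astype(float)
    a=(u-K[0,2])/K[0,0]; b=-(v-K[1,2])/K[1,1]; r=np.hypot(a,b)+1e-9; t=np.tan(np.minimum(r,1.5))
    P=np.stack([a/r*t*z,b/r*t*z,-z,np.ones_like(z)],-1)
    W=P@np.linalg.inv(c["camera_from_world"]).T; W[z<=0]=np.nan
    return W[...,:3]
TH=np.radians(1.85);O=np.array([0.5675,-0.0711]);R=np.array([[np.cos(TH),-np.sin(TH)],[np.sin(TH),np.cos(TH)]])
def board(p): return (np.asarray(p)[...,:2]-O)@R
E
python3 - <<'E'
from h import *
c=dict(np.load("wrist1.npz")); W=wcloud(c); B=board(W)
print("tcp board",board(bot.read_state()["tool_pos"]))
for n,(u,v) in dict(tailL=(286,164),tailR=(349,164),tailmid=(318,166),topmid=(318,155),boardcorL=(205,210),boardcorR=(390,222),boardedge=(300,226),fence_end=(372,118),chisel=(420,326),scr=(376,85),pivot=(238,3),hend=(85,32)).items():
    print(n,W[v,u].round(4),B[v,u].round(4))
z=W[...,2]; v,u=np.mgrid[0:480,0:640]
m=(z>.052)&(z<.068)&(v<200)&(u>270)&(u<356)&(B[...,0]<.056)
r=cv2.minAreaRect(B[m].astype(np.float32)); print(r,np.percentile(B[m],[1,99],axis=0).round(4), np.median(z[m]))
f=(z>.044)&(z<.057)&(u>350)&(u<400)&(v<140)
print(np.percentile(B[f],[1,3,50,97,99],axis=0).round(4))
e=(z>.026)&(z<.05)&(v>150)&(v<200)&(u>280)&(u<356); print(np.median(B[e],0),e.sum())
E
```

```text
tcp board [ 0.02609697 -0.1661774 ]
tailL [ 0.5684 -0.1885  0.0611] [-0.0029 -0.1173]
tailR [ 0.6218 -0.1867  0.0604] [ 0.0506 -0.1173]
tailmid [ 0.5957 -0.1946  0.0216] [ 0.0242 -0.1244]
topmid [ 0.5952 -0.18    0.0614] [ 0.0242 -0.1097]
boardcorL [ 0.483  -0.2411  0.0215] [-0.0899 -0.1672]
boardcorR [ 0.6695 -0.2472  0.0228] [ 0.0963 -0.1793]
boardedge [ 0.5799 -0.2555  0.0202] [ 0.0064 -0.1847]
fence_end [ 0.6402 -0.1463  0.0542] [ 0.0702 -0.0775]
chisel [ 0.7206 -0.3725  0.0163] [ 0.1433 -0.3062]
scr [ 0.6418 -0.1177  0.0576] [ 0.0728 -0.049 ]
pivot [ 0.5218 -0.0455  0.0545] [-0.0449  0.0271]
hend [ 0.3918 -0.0646  0.0913] [-0.1754  0.0122]
((0.022613829001784325, -0.04695001244544983), (0.14531058073043823, 0.06060351803898811), 89.52989196777344) [[-0.0068 -0.1174]
 [ 0.0519  0.0233]] 0.06143910241386638
[[ 0.0584 -0.0797]
 [ 0.0588 -0.0776]
 [ 0.0707 -0.0254]
 [ 0.0836  0.026 ]
 [ 0.0841  0.0284]]
[nan nan] 0
  return _methods._mean(a, axis=axis, dtype=dtype,
  ret = um.true_divide(
```

arm_command(
  rows=[
    {"xyz": [-0.0035, 0, 0.033], "delta_rot": [0, 0, 0], "gripper": 0.02},
    {"xyz": [0, 0, 0.034], "delta_rot": [0, 0, 0], "gripper": 0.02},
    {"xyz": [0, 0, 0.034], "delta_rot": [0, 0, 0], "gripper": 0.02},
    {"xyz": [0, 0, 0.034], "delta_rot": [0, 0, 0], "gripper": 0.02},
    {"xyz": [0, 0, 0.02], "delta_rot": [0, 0, 0], "gripper": 0.02},
    {"xyz": [0, 0, 0.01], "delta_rot": [0, 0, 0], "gripper": 0.02},
    {"xyz": [0, 0, 0], "delta_rot": [0, 0, 0], "gripper": 0.02},
  ],
)

```text
time: 4.4
tool_pos: [0.5916, -0.2283, 0.0345]
tcp_rot: [-3.14, -0.053, 0.005]
wrist_force: [-0.4, 0.7, 0.4]
width: 0.235
```

Run:
```python
from h import *
s=bot.read_state(); print(s["time"],s["tool_pos"],board(s["tool_pos"]),s["tcp_rot"],s["wrist_force"])
for n in ("wrist","side"):
    c=read_camera(n); cv2.imwrite(f"pics/{n}2.png",c["pixels"][:,:,::-1])
```

```text
4.4 [ 0.5915677  -0.2282735   0.03452327] [ 0.01898113 -0.15786855] [-3.13974345 -0.05299038  0.00494184] [-0.39581845  0.69421315  0.44613389]
```

View pics/wrist2.png

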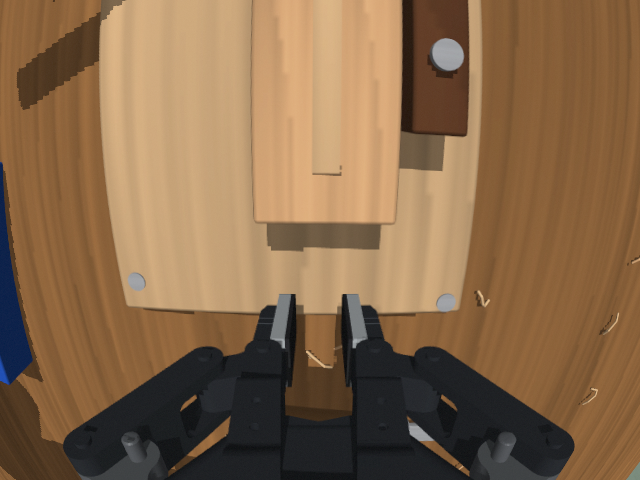

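View pics/side2.png

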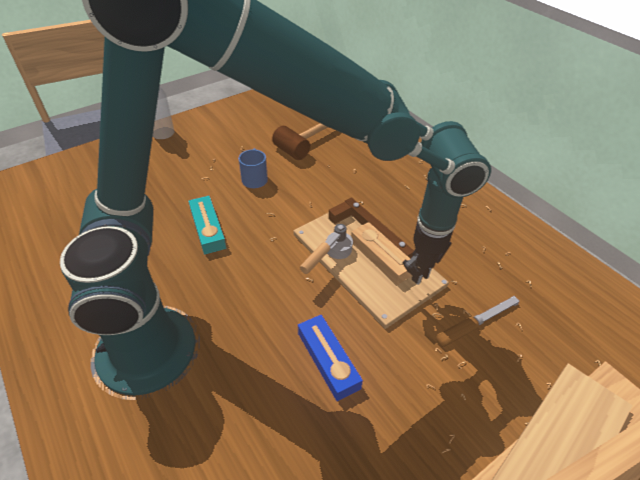

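arm_command(
  rows=[
    {"xyz": [0, 0, 0], "delta_rot": [0, 0, 0], "gripper": 0.02},
  ],
)

```text
time: 4.6
tool_pos: [0.5945, -0.2296, 0.0383]
tcp_rot: [3.14, 0.051, 0.005]
wrist_force: [0.0, -0.4, 0.5]
width: 0.235
```

Run:
```python
from h import *
s=bot.read_state(); print(s["time"],s["tool_pos"],board(s["tool_pos"]),s["tcp_rot"],s["wrist_force"],s["joint_vel"])
```

```text
4.6 [ 0.59450595 -0.22960976  0.03832765] [ 0.02187471 -0.15929897] [3.13972886 0.05123761 0.00490653] [ 0.03381351 -0.38948976  0.45911358] [-0.00057815 -0.00404464  0.00080751  0.00027132 -0.00225348  0.00173755]
```

arm_command(
  rows=[
    {"xyz": [0, -0.012, 0.008], "delta_rot": [0, 0, 0], "gripper": 0.02},
    {"xyz": [0, -0.012, 0], "delta_rot": [0, 0, 0], "gripper": 0.02},
    {"xyz": [0, -0.008, 0], "delta_rot": [0, 0, 0], "gripper": 0.02},
    {"xyz": [0, -0.008, 0], "delta_rot": [0, 0, 0], "gripper": 0.02},
    {"xyz": [0, -0.008, 0], "delta_rot": [0, 0, 0], "gripper": 0.02},
    {"xyz": [0, -0.008, 0], "delta_rot": [0, 0, 0], "gripper": 0.02},
    {"xyz": [0, -0.008, 0], "delta_rot": [0, 0, 0], "gripper": 0.02},
    {"xyz": [0, -0.008, 0], "delta_rot": [0, 0, 0], "gripper": 0.02},
    {"xyz": [0, -0.005, 0], "delta_rot": [0, 0, 0], "gripper": 0.02},
    {"xyz": [0, -0.004, 0], "delta_rot": [0, 0, 0], "gripper": 0.02},
    {"xyz": [0, -0.003, 0], "delta_rot": [0, 0, 0], "gripper": 0.02},
  ],
)

```text
time: 5.7
tool_pos: [0.5904, -0.1449, 0.0285]
tcp_rot: [3.141, 0.051, 0.001]
wrist_force: [0.4, -1.5, 1.3]
width: 0.237
```

Run:
```python
from h import *
s=bot.read_state(); print(s["time"],s["tool_pos"],board(s["tool_pos"]),s["tcp_rot"],s["wrist_force"],s["joint_vel"])
for n in ("wrist","scene"):
    c=read_camera(n); cv2.imwrite(f"pics/{n}3.png",c["pixels"][:,:,::-1])
crop(c,260,205,460,405,"pics/scene_c3.png",3)
```

```text
5.7 [ 0.59043391 -0.14487862  0.02848079] [ 0.02054016 -0.07448054] [3.14085413e+00 5.05141400e-02 5.83621237e-04] [ 0.36807188 -1.52198813  1.25224001] [ 0.04331651 -0.01214578  0.01548125 -0.00127347 -0.00382794  0.04379656]
```

View pics/wrist3.png

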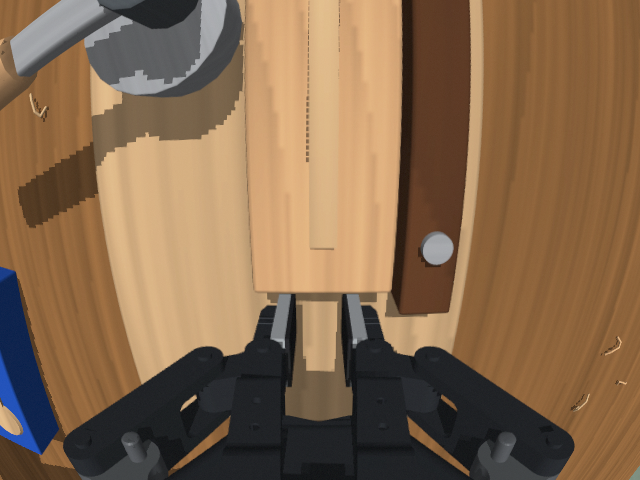

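View pics/scene_c3.png

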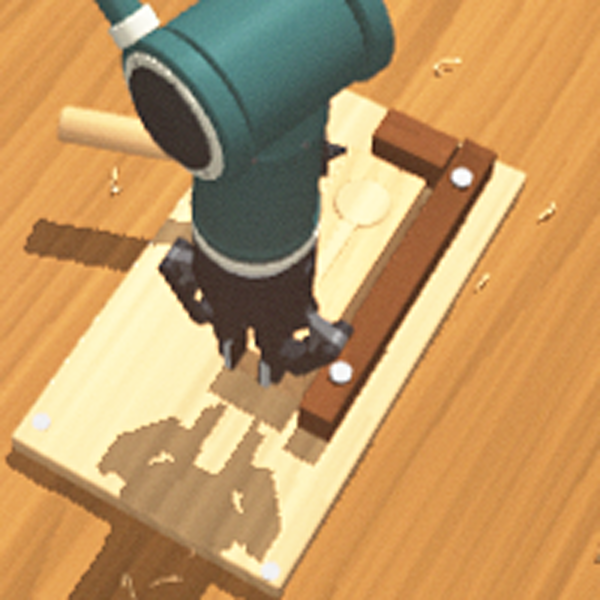

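The wrist picture shows the fingers touching the blank's tail edge at row 292. The blank is straight in the channel, and about 20 mm remain. I push on gently.

arm_command(
  rows=[
    {"xyz": [0, -0.003, 0], "delta_rot": [0, 0, 0], "gripper": 0.02},
    {"xyz": [0, -0.003, 0], "delta_rot": [0, 0, 0], "gripper": 0.02},
    {"xyz": [0, -0.003, 0], "delta_rot": [0, 0, 0], "gripper": 0.02},
    {"xyz": [0, -0.003, 0], "delta_rot": [0, 0, 0], "gripper": 0.02},
    {"xyz": [0, 0, 0], "delta_rot": [0, 0, 0], "gripper": 0.02},
  ],
)

```text
time: 6.3
tool_pos: [0.5899, -0.1326, 0.0284]
tcp_rot: [-3.141, -0.051, -0.0]
wrist_force: [0.3, -1.2, 2.1]
width: 0.236
```

```bash
cat > st.py <<'E'
from h import *
s=bot.read_state(); print(s["time"],s["tool_pos"],"board",board(s["tool_pos"]).round(4),"Fboard",(s["wrist_force"][:2]@R).round(2),s["wrist_force"][2].round(2),"T",s["torque"].round(2))
E
python3 st.py
```

```text
6.3 [ 0.58993257 -0.13260165  0.02837405] board [ 0.0204 -0.0622] Fboard [ 0.3  -1.19] 2.13 T [-0.19 -0.05  0.01]
```

arm_command(
  rows=[
    {"xyz": [0, -0.003, 0], "delta_rot": [0, 0, 0], "gripper": 0.02},
    {"xyz": [0, -0.002, 0], "delta_rot": [0, 0, 0], "gripper": 0.02},
    {"xyz": [0, 0, 0], "delta_rot": [0, 0, 0], "gripper": 0.02},
  ],
)

```text
time: 6.6
tool_pos: [0.5898, -0.1277, 0.0283]
tcp_rot: [-3.141, -0.051, -0.0]
wrist_force: [-1.1, -1.5, 2.3]
width: 0.231
```

```bash
python3 st.py
```

```text
6.6 [ 0.58977888 -0.12773522  0.0283475 ] board [ 0.0204 -0.0573] Fboard [-1.19 -1.46] 2.27 T [-0.29 -0.01  0.03]
```

arm_command(
  rows=[
    {"xyz": [0, -0.002, 0], "delta_rot": [0, 0, 0], "gripper": 0.02},
    {"xyz": [0, 0, 0], "delta_rot": [0, 0, 0], "gripper": 0.02},
  ],
)

```text
time: 6.8
tool_pos: [0.5897, -0.1261, 0.0284]
tcp_rot: [3.141, 0.051, 0.0]
wrist_force: [0.5, -2.0, 2.9]
width: 0.233
```

```bash
python3 st.py
```

```text
6.8 [ 0.58974253 -0.12607536  0.02839011] board [ 0.0205 -0.0557] Fboard [ 0.44 -2.06] 2.94 T [-0.49 -0.09 -0.03]
```

arm_command(
  rows=[
    {"xyz": [0, -0.002, 0], "delta_rot": [0, 0, 0], "gripper": 0.02},
    {"xyz": [0, 0, 0], "delta_rot": [0, 0, 0], "gripper": 0.02},
  ],
)

```text
time: 7.0
tool_pos: [0.59, -0.1257, 0.0285]
tcp_rot: [3.138, 0.052, 0.002]
wrist_force: [0.2, -7.6, 1.7]
width: 0.231
```

```bash
python3 st.py
```

```text
7.0 [ 0.59003804 -0.12572922  0.02854069] board [ 0.0208 -0.0553] Fboard [ 0.   -7.61] 1.66 T [-1.4  -0.06 -0.04]
```

arm_command(
  rows=[
    {"xyz": [0, -0.002, 0], "delta_rot": [0, 0, 0], "gripper": 0.02},
    {"xyz": [0, 0, 0], "delta_rot": [0, 0, 0], "gripper": 0.02},
  ],
)

```text
time: 7.2
tool_pos: [0.5903, -0.1253, 0.0289]
tcp_rot: [3.136, 0.052, 0.003]
wrist_force: [0.2, -11.8, 1.8]
width: 0.234
```

```bash
python3 st.py
```

```text
7.2 [ 0.59026315 -0.12528284  0.02885535] board [ 0.021  -0.0549] Fboard [ -0.15 -11.84] 1.83 T [-2.18 -0.01 -0.02]
```

Run:
```python
from h import *
c=read_camera("side"); crop(c,290,185,440,310,"pics/side_c4.png",5)
c=read_camera("scene"); crop(c,300,205,450,325,"pics/scene_c4.png",5)
```

```text
(no output)
```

View pics/side_c4.png

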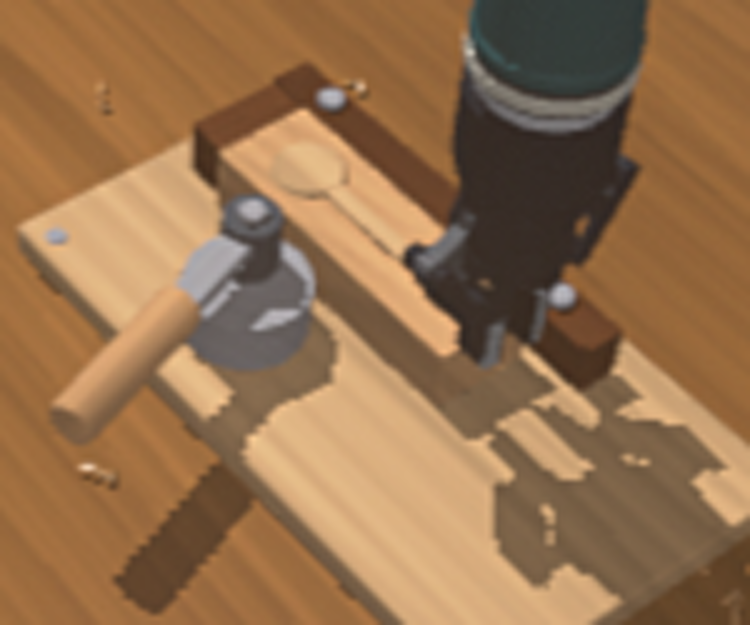

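View pics/scene_c4.png

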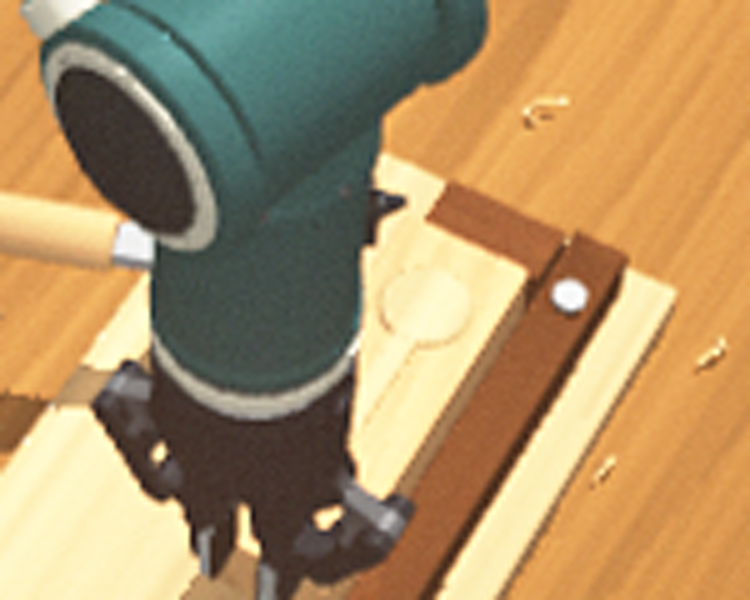

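Both views show the blank's head flush with the end stop, with no gap, and the wrist force is 12 N. I back off and go to the handle.

arm_command(
  rows=[
    {"xyz": [0, 0.012, 0], "delta_rot": [0, 0, 0], "gripper": 0.02},
    {"xyz": [0, 0.015, 0], "delta_rot": [0, 0, 0], "gripper": 0.02},
    {"xyz": [0, 0, -0.03], "delta_rot": [0, 0, 0], "gripper": 0.0},
    {"xyz": [0, 0, -0.035], "delta_rot": [0, 0, 0], "gripper": 0.0},
    {"xyz": [0, 0, -0.035], "delta_rot": [0, 0, 0], "gripper": 0.0},
    {"xyz": [0, 0, -0.035], "delta_rot": [0, 0, 0], "gripper": 0.0},
    {"xyz": [-0.03, -0.024, 0], "delta_rot": [0, 0, 0], "gripper": 0.0},
    {"xyz": [-0.03, -0.024, 0], "delta_rot": [0, 0, 0], "gripper": 0.0},
    {"xyz": [-0.03, -0.024, 0], "delta_rot": [0, 0, 0], "gripper": 0.0},
    {"xyz": [-0.03, -0.024, 0], "delta_rot": [0, 0, 0], "gripper": 0.0},
    {"xyz": [-0.03, -0.024, 0], "delta_rot": [0, 0, 0], "gripper": 0.0},
    {"xyz": [-0.031, -0.024, 0], "delta_rot": [0, 0, 0], "gripper": 0.0},
  ],
)

```text
time: 8.5
tool_pos: [0.403, -0.01, 0.1625]
tcp_rot: [-3.14, -0.049, 0.003]
wrist_force: [0.6, 0.4, 0.1]
width: -0.003
```

arm_command(
  rows=[
    {"xyz": [0, 0, 0], "delta_rot": [0, 0, -0.12], "gripper": 0.0},
    {"xyz": [0, 0, 0], "delta_rot": [0, 0, -0.12], "gripper": 0.0},
    {"xyz": [0, 0, 0], "delta_rot": [0, 0, -0.12], "gripper": 0.0},
    {"xyz": [0, 0, 0], "delta_rot": [0, 0, 0], "gripper": 0.0},
  ],
)

```text
time: 8.9
tool_pos: [0.4042, -0.0107, 0.1628]
tcp_rot: [-3.08, -0.612, 0.002]
wrist_force: [0.0, -0.1, -0.2]
width: -0.001
```

```bash
python3 st.py
python3 - <<'E'
from h import *
for n in ("wrist","scene","side"):
    c=read_camera(n); np.savez(f"{n}5.npz",**c); cv2.imwrite(f"pics/{n}5.png",c["pixels"][:,:,::-1])
print(bot.read_state()["tcp_rot"], bot.read_state()["q"])
E
```

```text
8.9 [ 0.40423472 -0.01066253  0.16281645] board [-0.1612  0.0657] Fboard [ 0.03 -0.12] -0.16 T [-0.03 -0.01 -0.01]
[-3.08167400e+00 -6.07493543e-01  1.20879241e-03] [-8.88323726e-02 -2.40926592e-01  2.18610820e+00  3.99040116e-04
  1.19732099e+00 -4.78248954e-01]
```

View pics/wrist5.png

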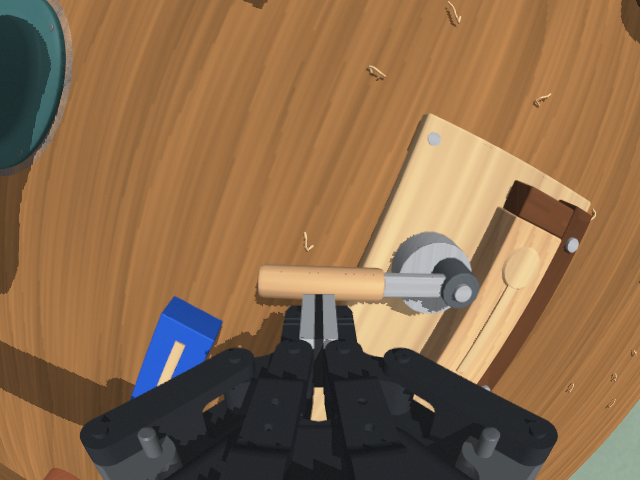

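View pics/scene5.png

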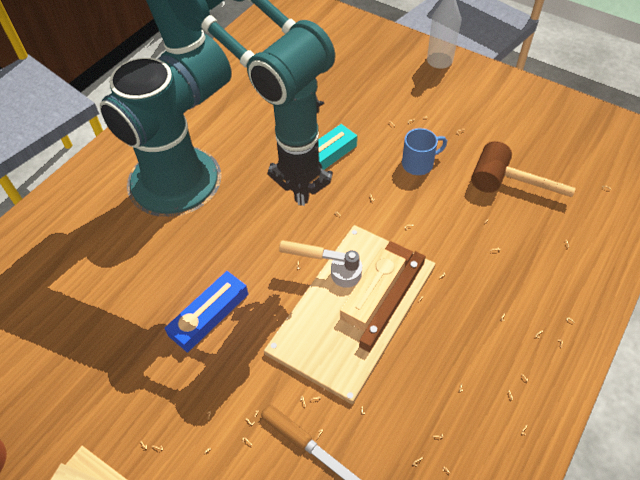

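Run:
```python
from h import *
from scipy.spatial.transform import Rotation as Ro
s=bot.read_state(); T=Ro.from_rotvec(s["tcp_rot"]).as_matrix(); p=s["tool_pos"]
for n in ("wrist","scene","side"):
    c=dict(np.load(f"{n}5.npz")); W=wcloud(c) if n=="wrist" else cloud(c); im=c["pixels"].astype(int); B=board(W); z=W[...,2]
    L=(W-p)@T
    v,u=np.mgrid[0:480,0:640]
    reg={"wrist":(u>250)&(u<390)&(v>255)&(v<294),"scene":(u>275)&(u<330)&(v>235)&(v<265),"side":(u>295)&(u<340)&(v>230)&(v<275)}[n]
    wood=reg&(z>.07)&(z<.1)&(im[...,0]>im[...,2]+40)
    q=L[wood][:,:2].astype(np.float32)
    r=cv2.fitLine(q,cv2.DIST_L2,0,.01,.01).ravel()
    print(n,"handle tool-frame x",np.percentile(q[:,0],[1,99]).round(4),"y",np.percentile(q[:,1],[1,50,99]).round(4),"dir",r[:2].round(3),"z",np.percentile(z[wood],[5,50,98]).round(4),wood.sum())
    hb=B[wood]; m=hb.mean(0); print("   board mean",m.round(4),"phi from pivot",np.arctan2(-(m[1]-.066),-(m[0]+.0415)).round(3))
    bl=(z>.0565)&(z<.066)&(im.sum(-1)>300)&(abs(B[...,0]-.022)<.05)&(B[...,1]>-.08)&(B[...,1]<.15)
    bl=cv2.morphologyEx(bl.astype(np.uint8),cv2.MORPH_OPEN,np.ones((3,3)))>0
    if n!="wrist": print("   blank x",np.percentile(B[bl][:,0],[1,99]).round(4),"y",np.percentile(B[bl][:,1],[1,99]).round(4))
```

```text
wrist handle tool-frame x [-0.0438  0.0482] y [0.0257 0.0323 0.0425] dir [1.    0.018] z [0.0797 0.0904 0.0938] 3508
   board mean [-0.1485  0.0349] phi from pivot 0.283
scene handle tool-frame x [-0.0437  0.0503] y [0.0277 0.0446 0.0528] dir [0.999 0.036] z [0.0781 0.0895 0.0956] 535
   board mean [-0.143   0.0264] phi from pivot 0.372
   blank x [-0.007   0.0519] y [-0.0436  0.1318]
side handle tool-frame x [-0.0459  0.0458] y [0.03   0.0458 0.0552] dir [0.999 0.045] z [0.0772 0.0895 0.0943] 391
   board mean [-0.1502  0.0215] phi from pivot 0.388
   blank x [-0.0069  0.0523] y [-0.0457  0.1286]
```

arm_command(
  rows=[
    {"xyz": [0, 0, 0.025], "delta_rot": [0, 0, 0], "gripper": 0.0},
    {"xyz": [0, 0, 0.03], "delta_rot": [0, 0, 0], "gripper": 0.0},
    {"xyz": [0, 0, 0.027], "delta_rot": [0, 0, 0], "gripper": 0.0},
    {"xyz": [0, 0, 0.015], "delta_rot": [0, 0, 0], "gripper": 0.0},
    {"xyz": [0, 0, 0], "delta_rot": [0, 0, 0], "gripper": 0.0},
    {"xyz": [0, 0, 0], "delta_rot": [0, 0, 0], "gripper": 0.0},
  ],
)

```text
time: 9.65
tool_pos: [0.4048, -0.0109, 0.0663]
tcp_rot: [-3.081, -0.61, 0.001]
wrist_force: [-0.1, -0.5, 0.1]
width: -0.005
```

```bash
python3 st.py
python3 - <<'E'
from h import *
c=read_camera("wrist"); cv2.imwrite("pics/wrist6.png",c["pixels"][:,:,::-1])
c=read_camera("side"); crop(c,280,170,440,300,"pics/side_c6.png",4)
E
```

```text
9.65 [ 0.40482176 -0.01093549  0.06633197] board [-0.1607  0.0654] Fboard [-0.08 -0.51] 0.06 T [-0.    0.01  0.02]
```

View pics/wrist6.png

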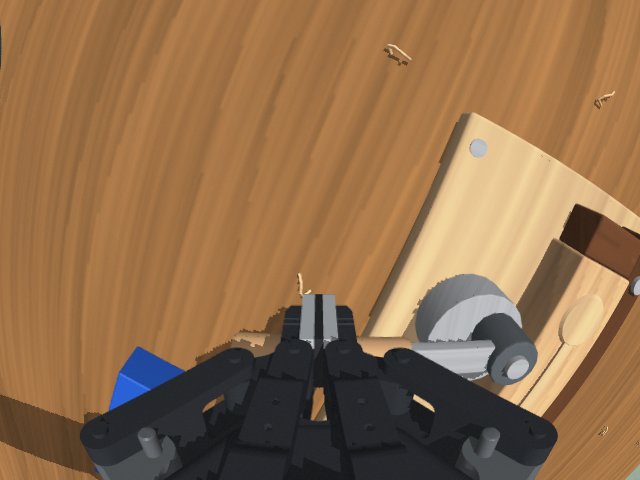

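View pics/side_c6.png

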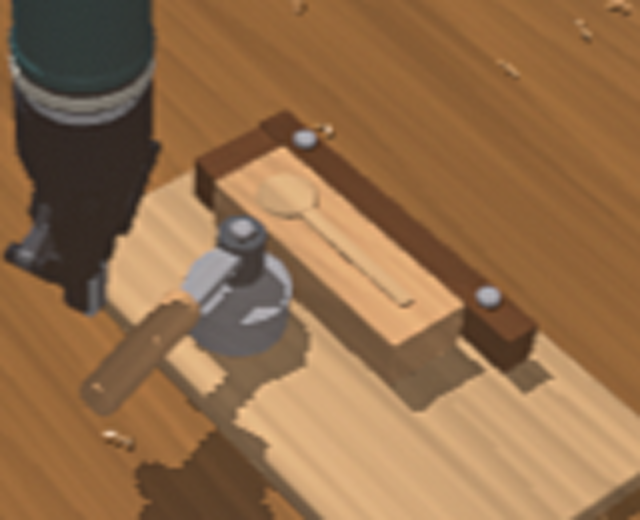

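arm_command(
  rows=[
    {"xyz": [0, 0.009, 0], "delta_rot": [0, 0, 0], "gripper": 0.0},
    {"xyz": [0, 0.008, 0], "delta_rot": [0, 0, 0], "gripper": 0.0},
    {"xyz": [-0.0016, 0.0089, 0], "delta_rot": [0, 0, -0.08], "gripper": 0.0},
    {"xyz": [-0.0016, 0.0089, 0], "delta_rot": [0, 0, -0.08], "gripper": 0.0},
    {"xyz": [-0.0016, 0.0089, 0], "delta_rot": [0, 0, -0.08], "gripper": 0.0},
    {"xyz": [-0.0016, 0.0089, 0], "delta_rot": [0, 0, -0.08], "gripper": 0.0},
    {"xyz": [-0.0016, 0.0089, 0], "delta_rot": [0, 0, -0.08], "gripper": 0.0},
    {"xyz": [-0.0016, 0.0089, 0], "delta_rot": [0, 0, -0.08], "gripper": 0.0},
    {"xyz": [0, 0, 0], "delta_rot": [0, 0, 0], "gripper": 0.0},
    {"xyz": [0, 0, 0], "delta_rot": [0, 0, 0], "gripper": 0.0},
  ],
)

```text
time: 10.75
tool_pos: [0.4332, -0.0763, 0.0666]
tcp_rot: [2.849, 1.323, 0.0]
wrist_force: [0.4, 1.1, 0.3]
width: -0.0
```

```bash
cat > lev.py <<'E'
from h import *
import sys
from scipy.spatial.transform import Rotation as Ro
s=bot.read_state(); T=Ro.from_rotvec(s["tcp_rot"]).as_matrix(); b=board(s["tool_pos"])
r=b-np.array([-.0415,.066]); tb=T[:2,:2].T@R  # rows tool x,y in board
print("t",s["time"],"board",b.round(4),"z",s["tool_pos"][2].round(4),"tool yaw",np.arctan2(tb[0,1],tb[0,0]).round(3),"tilt z",T[:,2].round(3),"r in tool",(tb@r).round(4),"F tool",(T.T@s["wrist_force"]).round(2),"T",s["torque"].round(2),"q6",s["q"][5].round(2))
if len(sys.argv)>1:
    k=sys.argv[1]
    c=read_camera("side"); np.savez(f"side{k}.npz",**c); crop(c,270,170,450,310,f"pics/side_c{k}.png",4)
    c=read_camera("scene");np.savez(f"scene{k}.npz",**c); crop(c,260,205,450,355,f"pics/scene_c{k}.png",4)
    c=read_camera("wrist");np.savez(f"wrist{k}.npz",**c); cv2.imwrite(f"pics/wrist{k}.png",c["pixels"][:,:,::-1])
E
python3 lev.py 7
```

```text
t 10.75 board [-0.1344 -0.0009] z 0.0666 tool yaw 0.837 tilt z [ 0. -0. -1.] r in tool [-0.1118 -0.0242] F tool [ 1.05 -0.4  -0.34] T [ 0.03  0.03 -0.  ] q6 -1.1
```

View pics/side_c7.png

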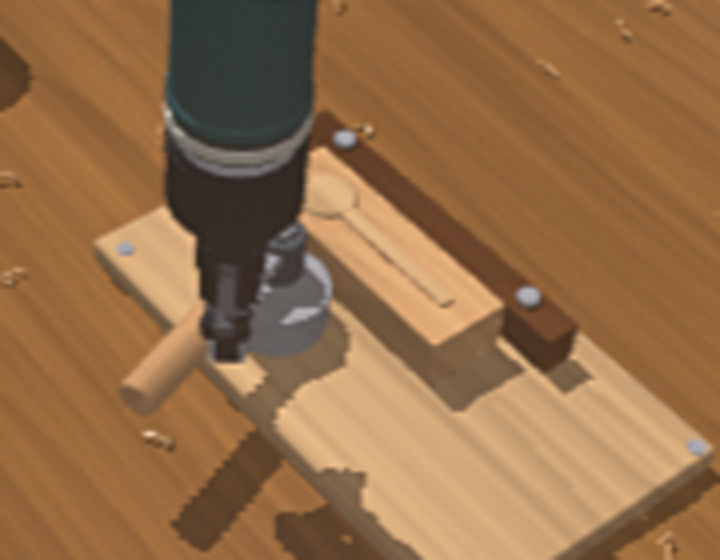

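View pics/wrist7.png

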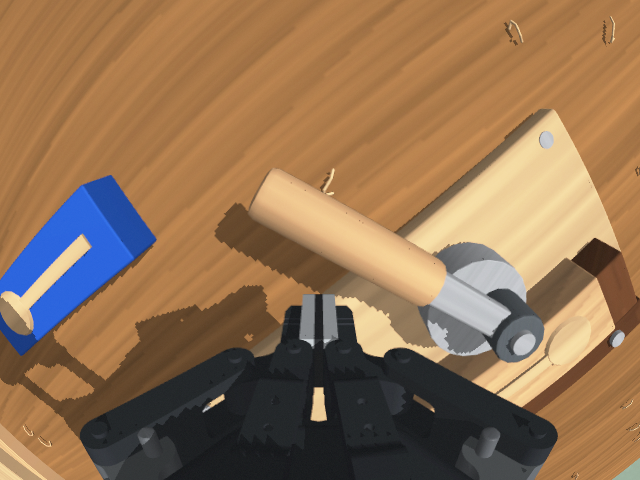

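Run:
```python
from h import *
s=bot.read_state(); p=s["tool_pos"]
for n in ("side7","scene7"):
    c=dict(np.load(n+".npz")); print(n,"tcp pix",proj(c,p).round(1), "pivot", proj(c,[O[0]+(R@[-.0415,.066])[0],O[1]+(R@[-.0415,.066])[1],.079]).round(1))
    W=cloud(c); B=board(W); im=c["pixels"].astype(int); z=W[...,2]
    wood=(z>.068)&(z<.1)&(im[...,0]>im[...,2]+50)&(B[...,0]<-.06)&(B[...,0]>-.25)&(abs(B[...,1])<.15)
    v,u=np.nonzero(wood); q=B[wood]; m=np.median(q,0)
    print(wood.sum(),"u",u.min(),u.max(),"v",v.min(),v.max(),"mean",m.round(4),"z pct",np.percentile(z[wood],[2,50,98]).round(4),"phi",np.arctan2(-(m[1]-.066),-(m[0]+.0415)).round(3), cv2.fitLine(q.astype(np.float32),cv2.DIST_L2,0,.01,.01).ravel().round(3))
    # gripper dark cloud near tcp
    g=(np.linalg.norm(W-p,axis=-1)<.05)&(im.sum(-1)<330)
    print("grip n",g.sum(),"zmin",np.percentile(z[g],[1,5,20]).round(4),"B",np.median(B[g],0).round(4))
```

```text
side7 tcp pix [[325.3 266.4]] pivot [[338.9 230.1]]
284 u 300 331 v 245 273 mean [-0.1635  0.0171] z pct [0.0731 0.0893 0.0942] phi 0.381 [ 0.934  0.358 -0.163  0.018]
grip n 105 zmin [0.0731 0.0771 0.0816] B [-0.1468  0.008 ]
scene7 tcp pix [[298.4 266.1]] pivot [[352.2 259.1]]
226 u 281 332 v 246 261 mean [-0.1173  0.0335] z pct [0.0751 0.0895 0.0955] phi 0.405 [ 0.914  0.406 -0.118  0.034]
grip n 26 zmin [0.0806 0.0815 0.1067] B [-0.1354 -0.0075]
```

View pics/scene_c7.png

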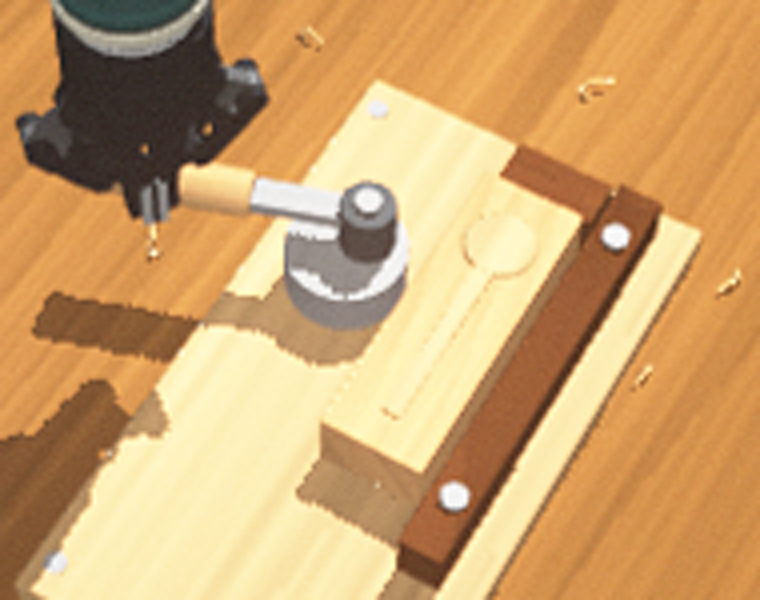

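Run:
```python
from h import *
s=bot.read_state(); p=s["tool_pos"]; print(p,s["width"],s["time"])
for n,us,vs in (("scene7",(294,297,298,300),range(248,270,2)),("side7",(322,326,328,330),range(248,270,2))):
    c=dict(np.load(n+".npz")); W=cloud(c); B=board(W)
    for v in vs: print(n,v,[f"{B[v,u,0]:.3f},{B[v,u,1]:.3f},{W[v,u,2]:.3f}" for u in us])
c=dict(np.load("wrist7.npz")); W=wcloud(c)
for v in (290,294,296,300,310,330): print(v,W[v,[308,318,330]].round(3).tolist(), c["range_z"][v,[308,330]])
```

```text
[ 0.43274896 -0.07565912  0.0663012 ] -0.0011587570134954494 10.9
scene7 248 ['-0.132,-0.013,0.153', '-0.134,-0.001,0.136', '-0.132,0.000,0.136', '-0.125,-0.003,0.145']
scene7 250 ['-0.131,-0.015,0.149', '-0.128,-0.009,0.144', '-0.129,-0.004,0.136', '-0.125,-0.004,0.139']
scene7 252 ['-0.132,-0.014,0.140', '-0.129,-0.008,0.135', '-0.128,-0.006,0.132', '-0.124,-0.005,0.134']
scene7 254 ['-0.136,-0.010,0.124', '-0.130,-0.008,0.126', '-0.127,-0.008,0.128', '-0.126,-0.003,0.123']
scene7 256 ['-0.137,-0.009,0.115', '-0.129,-0.010,0.121', '-0.128,-0.007,0.118', '-0.126,-0.004,0.116']
scene7 258 ['-0.136,-0.011,0.109', '-0.128,-0.011,0.117', '-0.128,-0.008,0.112', '-0.126,-0.004,0.109']
scene7 260 ['-0.178,0.043,-0.000', '-0.130,-0.010,0.106', '-0.129,-0.007,0.102', '-0.125,-0.005,0.103']
scene7 262 ['-0.175,0.038,-0.000', '-0.170,0.043,-0.002', '-0.164,0.039,0.008', '-0.163,0.045,0.001']
scene7 264 ['-0.171,0.031,0.005', '-0.166,0.037,0.001', '-0.161,0.034,0.008', '-0.161,0.041,-0.001']
scene7 266 ['-0.168,0.026,0.005', '-0.160,0.027,0.010', '-0.161,0.033,0.001', '-0.158,0.036,0.001']
scen
[... 1112 characters left out ...]
side7 268 ['-0.110,0.043,-0.000', '-0.102,0.036,0.001', '-0.103,0.027,0.011', '-0.105,0.017,0.022']
290 [[0.457, -0.105, 0.002], [0.462, -0.1, 0.001], [0.464, -0.091, 0.009]] [0.26433662 0.25650617]
294 [[0.422, -0.072, 0.102], [0.425, -0.069, 0.101], [0.428, -0.065, 0.101]] [0.153792   0.15444805]
296 [[0.422, -0.072, 0.104], [0.424, -0.068, 0.105], [0.428, -0.065, 0.104]] [0.15193637 0.15197207]
300 [[0.421, -0.071, 0.108], [0.425, -0.069, 0.106], [0.428, -0.065, 0.107]] [0.14732012 0.14908454]
310 [[0.422, -0.072, 0.115], [0.424, -0.069, 0.116], [0.428, -0.065, 0.115]] [0.14103605 0.1418363 ]
330 [[0.422, -0.071, 0.13], [0.425, -0.069, 0.13], [0.427, -0.065, 0.13]] [0.12669232 0.12742934]
```

Run:
```python
from h import *
from scipy.spatial.transform import Rotation as Ro
st={"wrist1":([0.5975,-0.2300,0.2012],[-3.141,-0.0557,-0.0002]),"wrist5":([0.40423,-0.01066,0.1628],[-3.08167,-.6075,.0012]),"wrist7":([0.43275,-.07566,.0663],[2.849,1.323,0])}
for n,(p,r) in st.items():
    c=dict(np.load(n+".npz")); T=Ro.from_rotvec(r).as_matrix(); C=c["camera_from_world"]
    cp=np.linalg.inv(C)[:3,3]; print(n,"cam in tool",((cp-p)@T).round(4),"cam axis in tool",(-C[2,:3]@T).round(3))
    W=wcloud(c); L=(W-np.array(p))@T
    g=(np.abs(L[...,0])<.05)&(np.abs(L[...,1])<.03)&(L[...,2]>-.07)&(L[...,2]<.03)
    v,u=np.mgrid[0:480,0:640]; g&=(v>285)&(v<360)
    print("   finger z tool max pct",np.percentile(L[g][:,2],[50,95,99,100]).round(4),"y",np.percentile(L[g][:,1],[1,50,99]).round(4),"x",np.percentile(L[g][:,0],[1,99]).round(4))
```

```text
wrist1 cam in tool [-0.0004 -0.082  -0.1738] cam axis in tool [0.    0.32  0.948]
   finger z tool max pct [-0.0543 -0.0374 -0.0341 -0.0309] y [-0.0113 -0.0085  0.0088] x [-0.0236  0.0228]
wrist5 cam in tool [ 0.     -0.0822 -0.1738] cam axis in tool [0.001 0.319 0.948]
   finger z tool max pct [-0.0548 -0.0387 -0.0357 -0.0337] y [-0.0116 -0.0104 -0.0039] x [-0.013   0.0135]
wrist7 cam in tool [ 0.     -0.082  -0.1739] cam axis in tool [0.001 0.32  0.948]
   finger z tool max pct [-0.052  -0.0235 -0.0214 -0.0157] y [-0.0114 -0.0084  0.0006] x [-0.013   0.0492]
```

Run:
```python
from h import *
from scipy.spatial.transform import Rotation as Ro
print("offset",bot.grip_point_offset)
s=bot.read_state();p=s["tool_pos"];T=Ro.from_rotvec(s["tcp_rot"]).as_matrix()
L=[]
for n in ("scene7","side7"):
    c=dict(np.load(n+".npz")); W=cloud(c); im=c["pixels"].astype(int)
    l=(W-p)@T; g=(abs(l[...,0])<.1)&(abs(l[...,1])<.06)&(l[...,2]>-.2)&(W[...,2]>.097)&(im.sum(-1)<420)
    L.append(l[g])
L=np.vstack(L)
for x0 in np.arange(-.1,.1,.01):
    k=L[(L[:,0]>=x0)&(L[:,0]<x0+.01)]
    if len(k)>5: print(x0.round(3),len(k),"lowest tool z",np.percentile(k[:,2],[97]).round(3),"y",np.percentile(k[:,1],[3,97]).round(3), "low part y",np.percentile(k[k[:,2]>-.08][:,1],[3,97]).round(3) if (k[:,2]>-.08).sum()>3 else None)
```

```text
offset 0.0187
-0.07 36 lowest tool z [-0.117] y [-0.008  0.013] low part y None
-0.06 125 lowest tool z [-0.108] y [-0.012  0.013] low part y None
-0.05 156 lowest tool z [-0.1] y [-0.007  0.013] low part y None
-0.04 575 lowest tool z [-0.096] y [-0.018  0.023] low part y None
-0.03 295 lowest tool z [-0.083] y [-0.027  0.033] low part y None
-0.02 363 lowest tool z [-0.044] y [-0.032  0.036] low part y [-0.003  0.012]
-0.01 195 lowest tool z [-0.037] y [-0.006  0.039] low part y [-0.008  0.012]
-0.0 188 lowest tool z [-0.043] y [-0.005  0.037] low part y [-0.009  0.012]
0.01 134 lowest tool z [-0.046] y [0.005 0.035] low part y [0.003 0.012]
0.02 115 lowest tool z [-0.081] y [-0.005  0.031] low part y None
0.03 130 lowest tool z [-0.084] y [-0.009  0.02 ] low part y None
0.04 89 lowest tool z [-0.096] y [-0.006  0.012] low part y None
0.05 61 lowest tool z [-0.11] y [-0.011  0.013] low part y None
0.06 8 lowest tool z [-0.117] y [-0.011  0.01 ] low part y None
```

The depth clouds of all three cameras agree: the real fingertip stands about 34 mm behind the reported TCP, at z ≈ 0.10 when 0.066 was reported. The closed fingers therefore passed over the handle at 92 mm, and the lever is still at about 0.38 rad. I go back to the +y side and descend 34 mm deeper.

arm_command(
  rows=[
    {"xyz": [0, 0, -0.03], "delta_rot": [0, 0, 0], "gripper": 0.0},
    {"xyz": [0, 0, 0], "delta_rot": [0, 0, 0.114], "gripper": 0.0},
    {"xyz": [0, 0, 0], "delta_rot": [0, 0, 0.114], "gripper": 0.0},
    {"xyz": [0, 0, 0], "delta_rot": [0, 0, 0.114], "gripper": 0.0},
    {"xyz": [0, 0, 0], "delta_rot": [0, 0, 0.114], "gripper": 0.0},
    {"xyz": [0, -0.025, 0], "delta_rot": [0, 0, 0], "gripper": 0.0},
    {"xyz": [0, -0.025, 0], "delta_rot": [0, 0, 0], "gripper": 0.0},
    {"xyz": [0, -0.023, 0], "delta_rot": [0, 0, 0], "gripper": 0.0},
    {"xyz": [0, 0, 0], "delta_rot": [0, 0, 0], "gripper": 0.0},
    {"xyz": [0, 0, 0], "delta_rot": [0, 0, 0], "gripper": 0.0},
  ],
)

```text
time: 11.9
tool_pos: [0.4035, -0.0088, 0.0964]
tcp_rot: [3.073, 0.651, 0.001]
wrist_force: [0.7, -0.2, -0.4]
width: -0.002
```

```bash
python3 lev.py
```

```text
t 11.9 board [-0.1619  0.0675] z 0.0964 tool yaw 0.385 tilt z [ 0.001 -0.    -1.   ] r in tool [-0.111  -0.0467] F tool [0.53 0.45 0.39] T [-0.03 -0.01 -0.03] q6 -0.5
```

arm_command(
  rows=[
    {"xyz": [0, 0, 0.022], "delta_rot": [0, 0, 0], "gripper": 0.0},
    {"xyz": [0, 0, 0.022], "delta_rot": [0, 0, 0], "gripper": 0.0},
    {"xyz": [0, 0, 0.02], "delta_rot": [0, 0, 0], "gripper": 0.0},
    {"xyz": [0, 0.006, 0], "delta_rot": [0, 0, 0], "gripper": 0.0},
    {"xyz": [0, 0.008, 0], "delta_rot": [0, 0, 0], "gripper": 0.0},
    {"xyz": [0, 0.006, 0], "delta_rot": [0, 0, 0], "gripper": 0.0},
    {"xyz": [-0.0016, 0.0089, 0], "delta_rot": [0, 0, -0.08], "gripper": 0.0},
    {"xyz": [-0.0016, 0.0089, 0], "delta_rot": [0, 0, -0.08], "gripper": 0.0},
    {"xyz": [0, 0, 0], "delta_rot": [0, 0, 0], "gripper": 0.0},
  ],
)

```text
time: 12.8
tool_pos: [0.4182, -0.0461, 0.0336]
tcp_rot: [3.011, 0.89, 0.004]
wrist_force: [0.4, 0.7, -0.1]
width: 0.001
```

```bash
python3 lev.py 8
```

```text
t 12.8 board [-0.1484  0.0298] z 0.0336 tool yaw 0.542 tilt z [ 0.003 -0.001 -1.   ] r in tool [-0.1103 -0.0242] F tool [ 0.72 -0.39  0.1 ] T [ 0.   -0.07  0.04] q6 -0.74
```

View pics/side_c8.png

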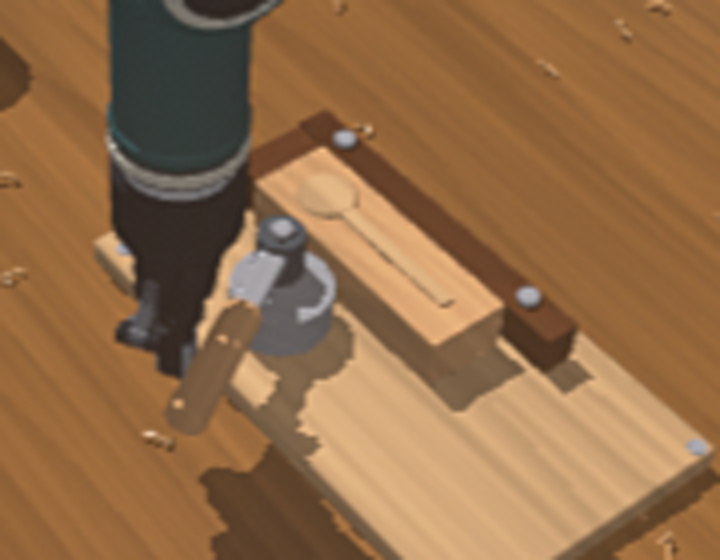

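View pics/wrist8.png

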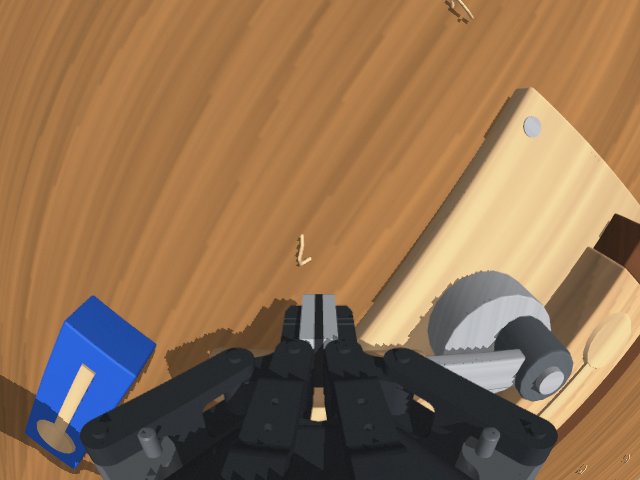

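The side view shows the handle now turning with the fingers, its tip at crop (185,415). I continue the arc.

arm_command(
  rows=[
    {"xyz": [-0.0016, 0.0089, 0], "delta_rot": [0, 0, -0.08], "gripper": 0.0},
    {"xyz": [-0.0016, 0.0089, 0], "delta_rot": [0, 0, -0.08], "gripper": 0.0},
    {"xyz": [-0.0016, 0.0089, 0], "delta_rot": [0, 0, -0.08], "gripper": 0.0},
    {"xyz": [-0.0016, 0.0089, 0], "delta_rot": [0, 0, -0.08], "gripper": 0.0},
    {"xyz": [-0.0016, 0.0089, 0], "delta_rot": [0, 0, -0.08], "gripper": 0.0},
    {"xyz": [-0.0016, 0.0089, 0], "delta_rot": [0, 0, -0.08], "gripper": 0.0},
    {"xyz": [0, 0, 0], "delta_rot": [0, 0, 0], "gripper": 0.0},
  ],
)

```text
time: 13.65
tool_pos: [0.4477, -0.0895, 0.0327]
tcp_rot: [2.714, 1.581, 0.001]
wrist_force: [0.0, 0.4, -0.1]
width: 0.001
```

```bash
python3 lev.py
```

```text
t 13.65 board [-0.1204 -0.0145] z 0.0327 tool yaw 1.023 tilt z [ 0.001 -0.    -1.   ] r in tool [-0.1098 -0.0254] F tool [ 0.35 -0.15  0.07] T [ 0.01 -0.    0.01] q6 -1.31
```

arm_command(
  rows=[
    {"xyz": [-0.001, 0.0055, 0], "delta_rot": [0, 0, -0.05], "gripper": 0.0},
    {"xyz": [-0.001, 0.0055, 0], "delta_rot": [0, 0, -0.05], "gripper": 0.0},
    {"xyz": [-0.001, 0.0055, 0], "delta_rot": [0, 0, -0.05], "gripper": 0.0},
    {"xyz": [0, 0, 0], "delta_rot": [0, 0, 0], "gripper": 0.0},
  ],
)

```text
time: 14.05
tool_pos: [0.4601, -0.099, 0.0323]
tcp_rot: [-2.589, -1.779, 0.0]
wrist_force: [0.3, -0.6, -0.2]
width: 0.0
```

```bash
python3 lev.py 9
```

```text
t 14.05 board [-0.1082 -0.0244] z 0.0323 tool yaw 1.172 tilt z [-0.  0. -1.] r in tool [-0.1092 -0.0263] F tool [-0.44  0.47  0.24] T [ 0.02  0.04 -0.02] q6 -1.47
```

View pics/side_c9.png

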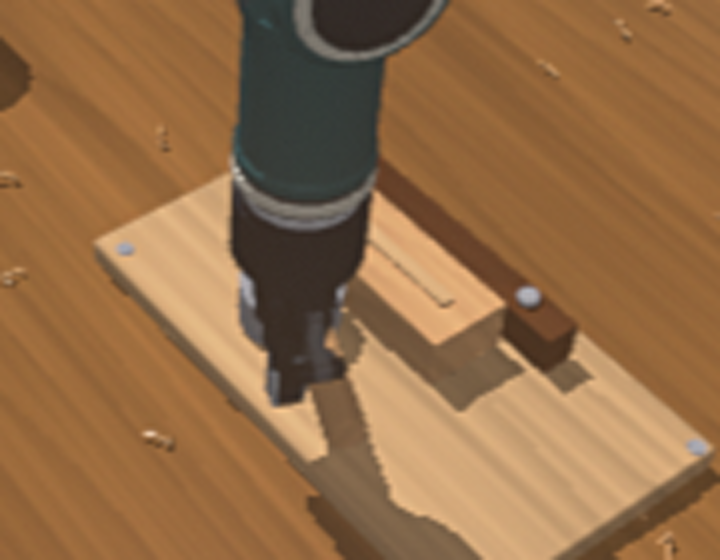

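View pics/scene_c9.png

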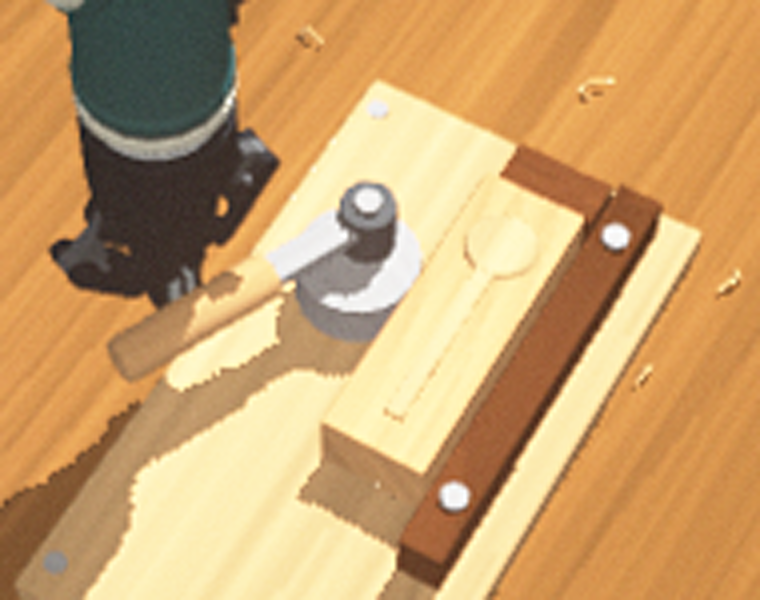

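View pics/wrist9.png

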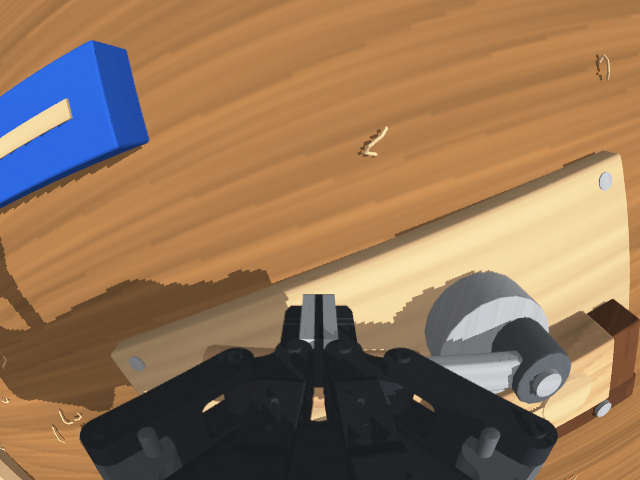

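The scene view shows the handle being pushed round to about 1.15 rad, with the cam now close to the blank. I continue in small steps.

arm_command(
  rows=[
    {"xyz": [-0.001, 0.0055, 0], "delta_rot": [0, 0, -0.05], "gripper": 0.0},
    {"xyz": [-0.001, 0.0055, 0], "delta_rot": [0, 0, -0.05], "gripper": 0.0},
    {"xyz": [0, 0, 0], "delta_rot": [0, 0, 0], "gripper": 0.0},
  ],
)

```text
time: 14.5
tool_pos: [0.4699, -0.1047, 0.0323]
tcp_rot: [-2.496, -1.907, 0.0]
wrist_force: [-0.5, 0.1, 0.7]
width: -0.0
```

```bash
python3 lev.py
```

```text
t 14.5 board [-0.0986 -0.0304] z 0.0323 tool yaw 1.273 tilt z [-0. -0. -1.] r in tool [-0.1089 -0.0263] F tool [-0.08 -0.54 -0.69] T [ 0.03  0.   -0.04] q6 -1.58
```

arm_command(
  rows=[
    {"xyz": [-0.001, 0.0055, 0], "delta_rot": [0, 0, -0.05], "gripper": 0.0},
    {"xyz": [-0.001, 0.0055, 0], "delta_rot": [0, 0, -0.05], "gripper": 0.0},
    {"xyz": [0, 0, 0], "delta_rot": [0, 0, 0], "gripper": 0.0},
  ],
)

```text
time: 14.8
tool_pos: [0.4802, -0.1092, 0.0323]
tcp_rot: [2.399, 2.029, 0.0]
wrist_force: [-0.3, 0.4, -0.9]
width: 0.002
```

```bash
python3 lev.py
```

```text
t 14.8 board [-0.0885 -0.0353] z 0.0323 tool yaw 1.372 tilt z [ 0.  0. -1.] r in tool [-0.1086 -0.0261] F tool [ 0.35 -0.33  0.91] T [ 0.03  0.01 -0.02] q6 -1.68
```

arm_command(
  rows=[
    {"xyz": [-0.0008, 0.0055, 0], "delta_rot": [0, 0, -0.05], "gripper": 0.0},
    {"xyz": [-0.0008, 0.0055, 0], "delta_rot": [0, 0, -0.05], "gripper": 0.0},
    {"xyz": [0, 0, 0], "delta_rot": [0, 0, 0], "gripper": 0.0},
  ],
)

```text
time: 15.1
tool_pos: [0.4909, -0.1123, 0.0322]
tcp_rot: [2.294, 2.146, 0.0]
wrist_force: [0.5, -0.2, 0.2]
width: 0.001
```

```bash
python3 lev.py 10
```

```text
t 15.1 board [-0.0779 -0.0387] z 0.0322 tool yaw 1.472 tilt z [ 0.  0. -1.] r in tool [-0.1078 -0.0259] F tool [-0.2   0.56 -0.16] T [ 0.03 -0.02 -0.04] q6 -1.78
```

View pics/scene_c10.png

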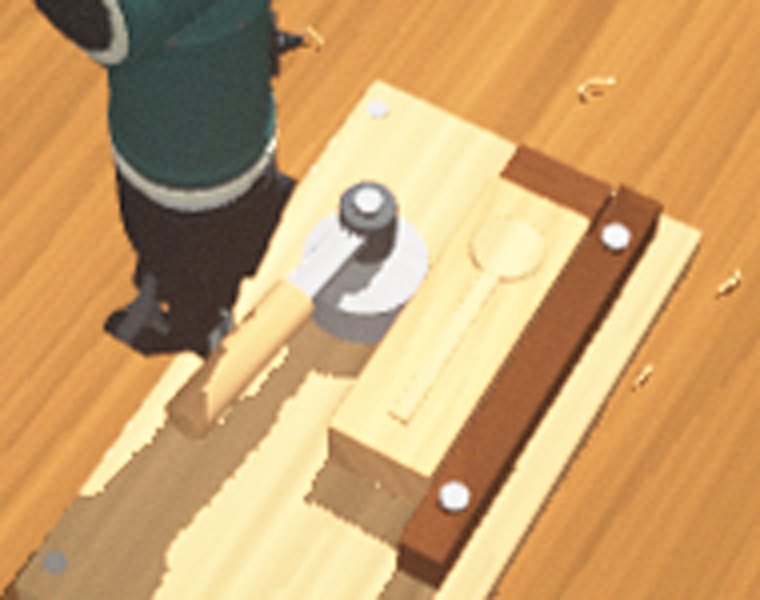

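arm_command(
  rows=[
    {"xyz": [-0.001, 0.0055, 0], "delta_rot": [0, 0, -0.05], "gripper": 0.0},
    {"xyz": [-0.001, 0.0055, 0], "delta_rot": [0, 0, -0.05], "gripper": 0.0},
    {"xyz": [0, 0, 0], "delta_rot": [0, 0, 0], "gripper": 0.0},
  ],
)

```text
time: 15.55
tool_pos: [0.5015, -0.1148, 0.0322]
tcp_rot: [-2.183, -2.259, 0.0]
wrist_force: [-1.0, 0.2, 0.8]
width: 0.0
```

```bash
python3 lev.py
```

```text
t 15.55 board [-0.0674 -0.0415] z 0.0322 tool yaw 1.573 tilt z [-0.  0. -1.] r in tool [-0.1075 -0.0261] F tool [ 0.27 -0.99 -0.84] T [-0.09  0.12 -0.04] q6 -1.88
```

arm_command(
  rows=[
    {"xyz": [-0.0015, 0.0035, 0], "delta_rot": [0, 0, -0.03], "gripper": 0.0},
    {"xyz": [0, 0, 0], "delta_rot": [0, 0, 0], "gripper": 0.0},
  ],
)

```text
time: 15.75
tool_pos: [0.5025, -0.1154, 0.0319]
tcp_rot: [-2.146, -2.287, 0.004]
wrist_force: [-6.6, 1.0, 5.2]
width: -0.002
```

```bash
python3 lev.py
```

```text
t 15.75 board [-0.0664 -0.0422] z 0.0319 tool yaw 1.602 tilt z [-0.005  0.002 -1.   ] r in tool [-0.1073 -0.0283] F tool [ 1.4  -6.51 -5.18] T [0.09 1.04 0.05] q6 -1.91
```

arm_command(
  rows=[
    {"xyz": [-0.001, 0.0035, 0], "delta_rot": [0, 0, -0.03], "gripper": 0.0},
    {"xyz": [0, 0, 0], "delta_rot": [0, 0, 0], "gripper": 0.0},
  ],
)

```text
time: 15.95
tool_pos: [0.5034, -0.1158, 0.0317]
tcp_rot: [-2.109, -2.316, 0.009]
wrist_force: [-14.5, 0.7, 12.1]
width: -0.003
```

```bash
python3 lev.py
```

```text
t 15.95 board [-0.0655 -0.0426] z 0.0317 tool yaw 1.632 tilt z [-0.011  0.002 -1.   ] r in tool [-0.107  -0.0307] F tool [  2.12 -14.48 -11.95] T [0.18 2.15 0.03] q6 -1.94
```

arm_command(
  rows=[
    {"xyz": [0, 0.0005, -0.001], "delta_rot": [0, 0, 0.02], "gripper": 0.0},
    {"xyz": [0, 0, 0], "delta_rot": [0, 0, 0.02], "gripper": 0.0},
    {"xyz": [0, 0, 0], "delta_rot": [0, 0, 0], "gripper": 0.0},
  ],
)

```text
time: 16.25
tool_pos: [0.5034, -0.1154, 0.0318]
tcp_rot: [-2.155, -2.272, 0.009]
wrist_force: [-12.7, 1.2, 5.4]
width: 0.002
```

```bash
python3 lev.py 11
```

```text
t 16.25 board [-0.0655 -0.0422] z 0.0318 tool yaw 1.591 tilt z [-0.011  0.003 -1.   ] r in tool [-0.1077 -0.0262] F tool [  1.86 -12.68  -5.25] T [ 0.2   1.85 -0.02] q6 -1.9
```

View pics/scene_c11.png

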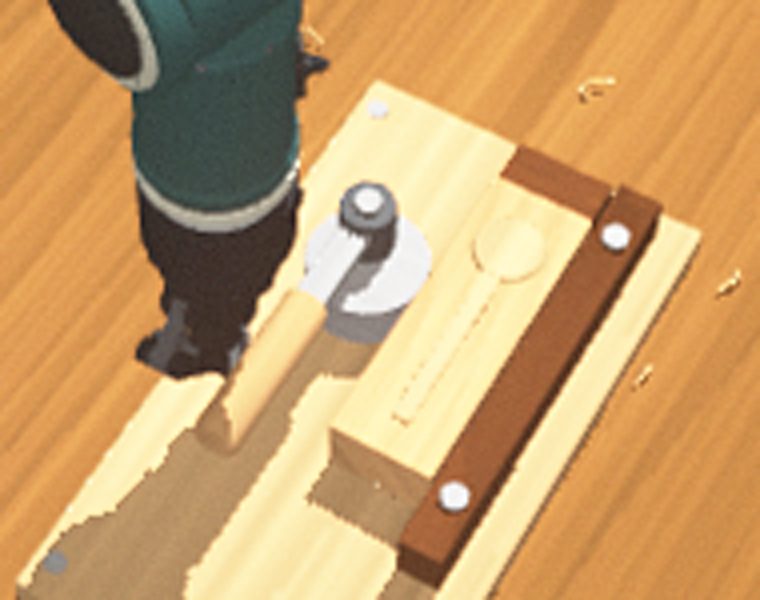

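View pics/side_c11.png

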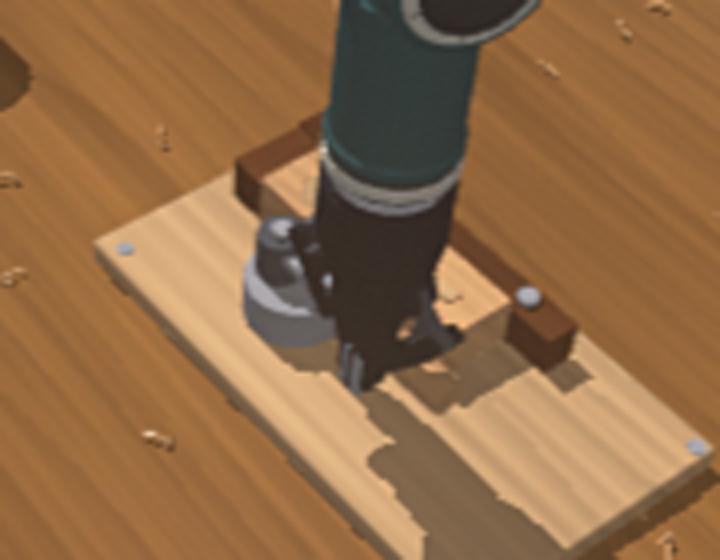

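The blank is now tight against the fence and the stop, and the lever is at about 1.55 rad with 12.7 N. I push a little more, to about 17 N, and hold.

arm_command(
  rows=[
    {"xyz": [0, 0.001, 0], "delta_rot": [0, 0, 0], "gripper": 0.0},
    {"xyz": [0, 0.001, 0], "delta_rot": [0, 0, 0], "gripper": 0.0},
    {"xyz": [0, 0, 0], "delta_rot": [0, 0, 0], "gripper": 0.0},
    {"xyz": [0, 0, 0], "delta_rot": [0, 0, 0], "gripper": 0.0},
  ],
)

```text
time: 16.8
tool_pos: [0.5034, -0.1154, 0.0317]
tcp_rot: [-2.153, -2.271, 0.013]
wrist_force: [-18.4, 0.0, 11.0]
width: 0.004
```

```bash
python3 lev.py
```

```text
t 16.8 board [-0.0655 -0.0422] z 0.0317 tool yaw 1.592 tilt z [-0.015  0.003 -1.   ] r in tool [-0.1077 -0.0263] F tool [  1.03 -18.51 -10.72] T [0.05 2.69 0.03] q6 -1.9
```

The force rose from 12.7 to 18.4 N without the lever moving, so it is firmly at its stop. I withdraw.

arm_command(
  rows=[
    {"xyz": [0, -0.004, -0.0005], "delta_rot": [0, 0, 0], "gripper": 0.0},
    {"xyz": [0, -0.006, 0], "delta_rot": [0, 0, 0], "gripper": 0.0},
    {"xyz": [0, -0.012, 0], "delta_rot": [0, 0, 0], "gripper": 0.0},
    {"xyz": [0, -0.015, 0], "delta_rot": [0, 0, 0], "gripper": 0.0},
    {"xyz": [0, -0.01, -0.02], "delta_rot": [0, 0, 0], "gripper": 0.0},
    {"xyz": [0, 0, -0.04], "delta_rot": [0, 0, 0], "gripper": 0.0},
    {"xyz": [0, 0, -0.04], "delta_rot": [0, 0, 0], "gripper": 0.0},
    {"xyz": [0, 0, -0.04], "delta_rot": [0, 0, 0], "gripper": 0.0},
    {"xyz": [0, -0.01, -0.03], "delta_rot": [0, 0, 0], "gripper": 0.0},
    {"xyz": [0, 0, 0], "delta_rot": [0, 0, 0], "gripper": 0.0},
    {"xyz": [0, 0, 0], "delta_rot": [0, 0, 0], "gripper": 0.0},
  ],
)

```text
time: 17.9
tool_pos: [0.4543, -0.1202, 0.2047]
tcp_rot: [2.158, 2.279, 0.002]
wrist_force: [-0.4, -0.9, -0.2]
width: -0.002
```

```bash
python3 lev.py 12
python3 - <<'E'
from h import *
for n in ("scene12","side12"):
    c=dict(np.load(n+".npz")); W=cloud(c); B=board(W); im=c["pixels"].astype(int); z=W[...,2]
    wood=(z>.068)&(z<.1)&(im[...,0]>im[...,2]+50)&(B[...,0]<.05)&(B[...,0]>-.1)&(B[...,1]>-.1)&(B[...,1]<.06)
    q=B[wood]; l=cv2.fitLine(q.astype(np.float32),cv2.DIST_L2,0,.01,.01).ravel(); print(n,"handle",q.mean(0).round(4),"dir",l[:2].round(3),"phi",np.arctan2(-(q.mean(0)[1]-.066),-(q.mean(0)[0]+.0415)).round(3))
    bl=(z>.0565)&(z<.066)&(im.sum(-1)>330)&(abs(B[...,0]-.025)<.05)&(B[...,1]>-.08)&(B[...,1]<.15)&(B[...,0]>-.015)
    bl=cv2.morphologyEx(bl.astype(np.uint8),cv2.MORPH_OPEN,np.ones((3,3)))>0
    print("   blank x",np.percentile(B[bl][:,0],[1,99]).round(4),"y",np.percentile(B[bl][:,1],[1,99]).round(4))
E
```

```text
t 17.9 board [-0.1148 -0.0454] z 0.2047 tool yaw 1.593 tilt z [ 0.003 -0.001 -1.   ] r in tool [-0.1098 -0.0757] F tool [-0.84 -0.45  0.18] T [ 0.03 -0.05 -0.01] q6 -1.94
scene12 handle [-0.0391 -0.0482] dir [0.061 0.998] phi 1.592
   blank x [-0.0015  0.0569] y [-0.0438  0.1328]
side12 handle [-0.0453 -0.0522] dir [0.008 1.   ] phi 1.539
   blank x [-0.0009  0.0567] y [-0.0464  0.1271]
```

View pics/scene_c12.png

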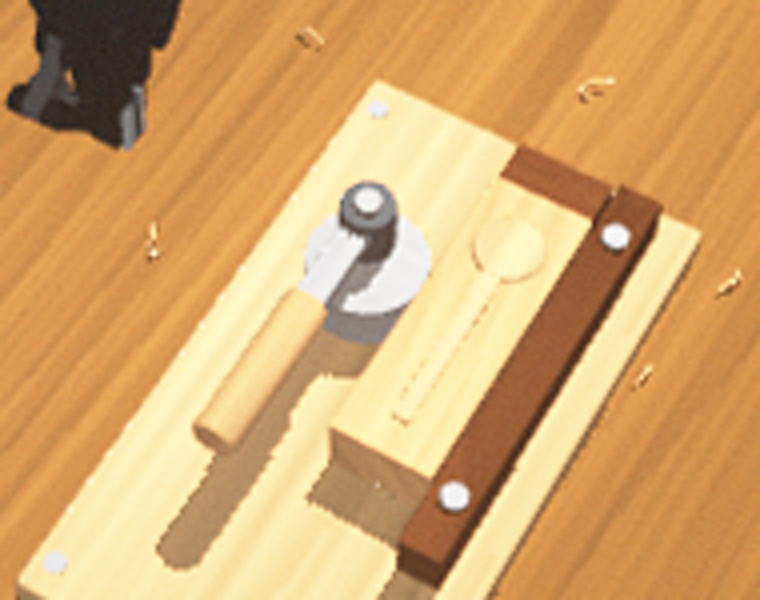

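View pics/side_c12.png

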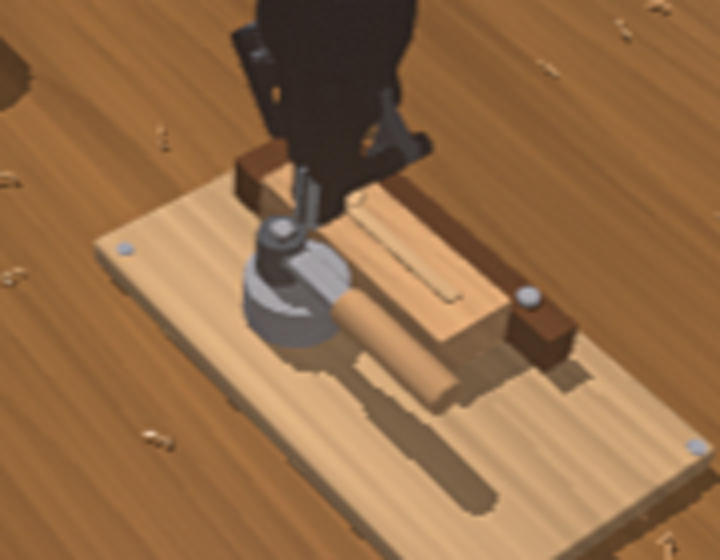

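View pics/wrist12.png

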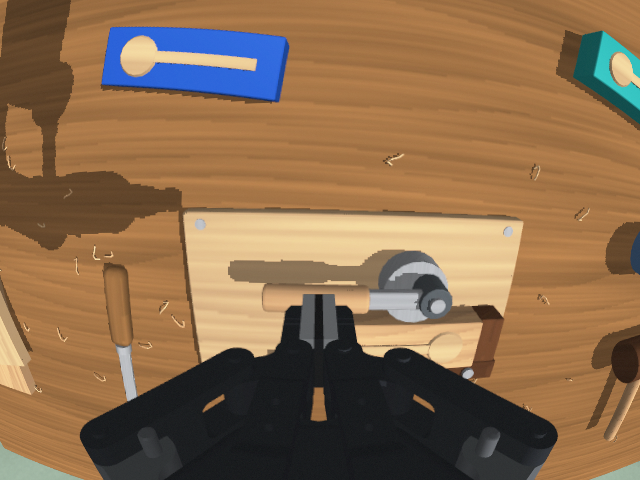

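The lever lies along -y beside the blank, the blank is flush with the stop and fence, and the hand is clear. I hand the job in.

```bash
python3 -c "
from workcell import bot
print(bot.finish_job()); s=bot.read_state(); print(s['time'],s['wrist_force'])"
```

```text
the job is handed in; nothing more can be done
None
the job is handed in; nothing more can be done
```

The blank is home against the end stop and clamped against the fence, and the job was handed in at about 18 s of the 54 s allowed. No verdict came back.

**Blank:** I pushed its tail about 74 mm along the board until its head met the end stop, with the force rising to about 12 N. The pictures showed no gap at the stop then or after clamping. The side gap to the fence closed from about 6 mm to nothing within measurement.

**Lever:** With the closed fingers I then swung it from about 0.38 to 1.55–1.6 rad. At its stop the sideways force went from 12.7 to 18.4 N without the lever moving. The arm also pressed down on the handle with about 11 N there.

**Last check:** The hand was backed off and raised clear, and the wrist force was near zero. The mug, mallet and chisel were not touched.

**What disagreed:**
- **Fingertip position:** The visible fingertips stood about 34 mm behind the reported TCP. Because of that, my first swing passed over the handle without touching it, and I repeated it lower.
- **Push height:** The blank was therefore pushed near its top edge rather than at mid-height, but it slid straight.
- **Lever angle:** The last two camera estimates differed slightly, 1.59 rad from the scene camera and 1.54 rad from the side camera.

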